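# Weigh the steel tiffin on the sprung hook under the granite ledge

## Task

Weigh the closed steel tiffin: carry it upright by its handle and hang it on the sprung hook under the granite ledge. Lower it gently until the hook carries the whole weight, so that the hook neither lurches when you let go nor is pushed down to its stop, and leave it hanging free and still. Leave the other things where they are.

Things in the scene. Friction and masses are not known exactly. Their poses are not given: they have to be found in the camera images.
- tiffin: closed round steel tiffin, 100 mm across, standing upright, lid 76 mm above its underside; mass hidden, 0.30 to 0.88 kg. A dark steel D-handle stands on the lid: two flat uprights at y = +/-22 mm (14 mm along x, 6 mm thick), 50 mm apart over the outer faces, joined by a round bar on top. Origin: centre of the underside; z up
- tiffin_bar (a point): centre of the handle's bar, 132 mm above the tiffin's underside; axes as the tiffin's. Bar: 8 mm thick, 50 mm long along y. Clear opening under it: 38 mm wide (y), 52 mm high. Grip the handle across the uprights' outer faces (50 mm), just below the bar; the gripper may lean towards the tiffin's -x or +x side, leaving the opening free
- ledge: fixed dark granite ledge on two legs. Origin on the shelf, right below the crook of the hook; x points away from the open front, y along the ledge, z up. Slab: 300 mm along y, x = -8 to +62 mm, underside 375 mm, top 405 mm high. Legs at y = +/-128 mm, 20 mm wide, x = 32 to 62 mm (feet 50 mm wide, 6 mm thick, x = 12 to 82 mm)
- housing (a point): centre of the lower end of the white spring-scale housing, 32 mm across, that hangs from the ledge's slab: 320 mm high, 34 mm behind the hook's crook (ledge's +x); the hook's shank comes out of it. Housing and slab leave no room for an upright gripper above the hook: it must lean to the open front (-x), fingers pointing down and to +x, about 30 to 45 degrees from vertical
- hook_seat (a point): where the bar's centre lies once it rests in the V-shaped crook of the hook; moves with the hook, 246 mm high unloaded; axes as the ledge's. The hook is 8 mm orange-coated wire in the ledge's x-z plane: the wire's centre is 11 mm below this point in the crook, and rises to the shank at x = +34 mm and to the tip at x = -18 mm
- hook_tip (a point): centre of the hook's round open tip (8 mm thick), on the ledge's -x side of the crook, 8 mm above and 18 mm before point hook_seat. The bar goes over it from the -x side: there the bar's centre must be over 8 mm above this point (16 mm above hook_seat); the wire then runs through the handle under the bar
- hook (a joint): how far the hook has dipped, m: 0 unloaded (on its upper stop), growing downward, lower stop at 0.110. Spring 100 N/m with 0.4 N preload: the tiffin dips it by some 25 to 83 mm, depending on its weight. Light damping: it bobs for a second or two when disturbed. A gentle transfer keeps it slower than 0.10 m/s both ways and short of 0.100
- tumbler: bystander: open steel tumbler, 74 mm across, 95 mm high; origin at its underside
- spray_bottle: bystander: clear closed spray bottle with a white head, 66 mm across, 190 mm high; origin at its underside
- brush: bystander: short bamboo-handled brush lying along its x axis, bristles down, 183 mm long, 33 mm high; origin under the head's rear part, handle to -x
- dustpan: bystander: blue plastic dustpan lying flat, pan 130 mm by 170 mm, 45 mm high, handle to -x reaching 153 mm from the origin; origin at the centre of the pan's underside
- jar: bystander: clear jar with a red cap, 90 mm across, 130 mm high; origin at its underside
Things that resemble listed ones, but are neither listed nor needed, are in the scene too. What is shaped like the tiffin but green or purple is not meant.

How it is judged:
On the way, in this order (a step that is already met when the one before it is completed fails the run):
1. the tiffin is lifted clear of the shelf (height (world z) of tiffin above 0.04 m), for 0.1 s.
2. the handle's bar lies in the crook of the hook, the hook has dipped, and the fingers have let go (distance between tiffin_bar and hook_seat below 0.015 m and value of joint hook above 0.012 m and contact force between the fingers and tiffin below 0.1 N), for 0.3 s.
At the end, for the whole second after the job is handed in: the tiffin hangs free with the handle's bar in the crook of the hook (centre within 15 mm of the seat point), the hook dipped more than 12 mm and settled (slower than 0.03 m/s), the tiffin upright within 0.2 rad, at least 20 mm above the shelf and slower than 0.05 m/s (distance between tiffin_bar and hook_seat below 0.015 m and value of joint hook above 0.012 m and velocity of joint hook between -0.03 and 0.03 m/s and linear speed of tiffin below 0.05 m/s and angle between tiffin's own z axis and vertical below 0.2 rad and height (world z) of tiffin above 0.02 m); the robot touches nothing.
It fails at once if the hook lurches up or down together with the tiffin (hook faster than 0.10 m/s, tiffin faster than 0.09 m/s) ((velocity of joint hook above 0.1 m/s or velocity of joint hook below -0.1 m/s) and linear speed of tiffin above 0.09 m/s).
It fails at once if the hook is pushed down to its stop (past 100 mm) (value of joint hook above 0.1 m).
It fails at once if the tiffin is tipped by more than 0.7 rad (angle between tiffin's own z axis and vertical above 0.7 rad).
It fails at once if another thing is moved by more than 30 mm (distance of any of tumbler, spray_bottle, brush, dustpan, jar from where it was at the start of the episode above 0.03 m).
It also fails if it takes over 67 s, if anything falls off the work surface, if the arm or the gripper's body presses on something with over 40 N, if the wrist force passes 120 N, or if a joint passes its speed limit or range.

## Robot

A 6-joint arm with a two-finger parallel gripper is mounted at the origin on the work surface. World frame = base frame: x ahead of the robot, y to its left, z up, the work surface at z = 0. Lengths are in m, angles in rad, forces in N, time in s.
With the tool pointing down it reaches from about 0.375 to 0.9 m from the base axis. Payload 3.1 kg.
Tool frame: the origin (TCP) lies midway between the tips of the shut fingers; the grasp point (between the pads) lies 19 mm behind it; z points along the fingers, y is the direction in which the jaws open and shut (so a half turn about z gives the same grasp; the last joint's range is limited). The gripper opens to 85 mm and grips with 20 to 120 N. Pads are 22 mm wide; open, the fingers measure 114 mm over their backs; the gripper's body (76 mm by 85 mm) begins 54 mm behind the grasp point. The pads swing forward as they close: fully open they stand 13 mm farther back than shut.
Start: joints at [1.048, 0.527, 1.433, -0, 1.181, -0.178], TCP at [0.211, 0.588, 0.231] pointing down, gripper open.
Joint ranges: [-3.08, 3.08], [-0.75, 2.2], [0.22, 2.44], [-1.43, 4.57], [0, 2.65], [-2.85, 2.85]. Speed limits (rad/s): [2.79, 2.79, 3.14, 3.14, 3.14, 3.14].

## Interface

Orientations are given as a unit quaternion [x, y, z, w].
In Python, from station import manip gives the robot as it stands.
- The arm moves only by the tool servo_tool, never from a script. Its argument "motion" is a list of rows, each a list of 7 numbers: the shift along the tool's x, y, z in mm, then the turn, a rotation vector about the tool's x, y, z in rad, then the opening, from -1 (shut) to 1 (fully open), so that 0 is half open. In form: [[x, y, z, rx, ry, rz, hand], ...]. A call has 1 to 12 rows; each row shifts and turns the pose as measured when the row begins, along the tool's axes as they then stand; what a row does not reach is not made up. A row lasts 1/12 s, in which the tool goes at most 41.7 mm and 7.16 degrees, less where a joint would pass 70% of its speed; a pose out of reach is approached as far as the arm can. A call with a gripper value outside its range is refused whole. The fingers move at their own pace and stop on an object; "grip_force" is the grip in N (left out, the last holds). Time passes only in rows, so rows that do not move let the fingers close. It gives the time, the measured TCP pose, the force and the opening at its end, in the units of the state.
- manip.sense(): the state, without advancing time (a new reading comes with each control period).
- manip.snapshot(name): name is "scene" or "top" or "wrist"; returns a dict with "frame" (384x512x3 uint8, red, green, blue), "mtx" (3x3 intrinsics, pixels), "dist_coeffs" ([k1, k2, p1, p2, k3] as OpenCV has them; the pictures are not rectified), "world_from_camera" (4x4, takes a point from camera to world coordinates). Camera axes: x right, y up, looking along -z (the intrinsics and any distortion apply to the point x, -y, -z); pixel columns grow to the right and rows downward; lengths in m; the calibration is good to about 2 mm. A picture is of the moment at which its call begins. There is no depth.
- manip.sign_off(): hands the job in, once; it reports no verdict.
The state is a dict: "t": time; "q": joint angles; "qd": joint speeds; "tau": joint torques, N m; "tcp_pos": TCP position; "tool_rot": TCP orientation; "force": force on the tool from outside, world axes, zero at the start; "ft_torque": the same for the moment, N m; "finger_gap": opening from 0.0 (shut) to 1.0 (fully open).
Only numpy, scipy, OpenCV 4.12 (cv2) and the standard library are available. Lean on these libraries where they do the work, as an engineer would, in place of code of your own. Each camera call takes 0.05 s, during which the arm holds its last target.

## Working session

There is one attempt and no reset: what is moved stays moved. The work goes in short steps, Python scripts to look and compute and a tool call to move; the robot and the scene stay as the last step left them, time stands still between calls to the robot, and variables do not carry over. Pictures are saved under pics/ and viewed, and the job is handed in when it is done.

Besides the shell and the picture viewer there is one more tool, called after "Call:" by a JSON object that holds its "fn" and its "kwargs", one argument or row to a line. servo_tool: Moves the arm, as the interface text tells. Its arguments: {"type":"object","properties":{"motion":{"type":"array"},"grip_force":{"type":"number"}},"required":["motion"]}

```bash
ls; mkdir -p pics
python3 - <<'E'
from station import manip
import cv2, json
s=manip.sense(); print(s)
for n in ["scene","top","wrist"]:
    d=manip.snapshot(n)
    cv2.imwrite(f"pics/{n}0.png",d["frame"][:,:,::-1])
    print(n,d["mtx"].tolist(),d["dist_coeffs"],d["world_from_camera"])
E
```

```text
pics
{'t': 0.0, 'q': array([ 1.04848779e+00,  5.28481863e-01,  1.43394797e+00,  1.19757946e-05,
        1.18141811e+00, -1.78504949e-01]), 'qd': array([-0.00129468, -0.00058967, -0.00012251,  0.00092662,  0.0012511 ,
        0.00063483]), 'tau': array([ 2.19673137e-03, -4.42338681e+01, -1.78032911e+01, -1.59776373e-04,
        8.34675680e-03,  4.76539725e-06]), 'tcp_pos': array([0.21026275, 0.58777736, 0.23030948]), 'tool_rot': array([ 1.71058558e-01,  9.85260218e-01, -1.05721706e-03, -3.92297088e-04]), 'force': array([ 0.21600114, -0.00514353, -0.58269743]), 'ft_torque': array([-0.02327854,  0.01269593, -0.01269254]), 'finger_gap': 0.997077951776619}
scene [[489.5317650674061, 0.0, 250.66754866586678], [0.0, 489.5317650674061, 195.40758470376528], [0.0, 0.0, 1.0]] [-0.13266291  0.          0.          0.          0.        ] [[-0.82012014 -0.32999568  0.46744604  1.27631179]
 [ 0.57199892 -0.49400839  0.65480756  1.00623243]
 [ 0.0148386   0.8043995   0.59390341  1.14788963]
 [ 0.          0.          0.          1.        ]]
top [[441.0723529295973, 0.0, 263.5011952516131], [0.0, 441.0723529295973, 189.8307597334171], [0.0, 0.0, 1.0]] [-0.10165173  0.          0.          0.          0.        ] [[ 0.02603554  0.98298243 -0.18184523  0.21078785]
 [-0.99931268  0.03039396  0.02122182 -0.02146088]
 [ 0.02638768  0.18116772  0.98309814  1.83248069]
 [ 0.          0.          0.          1.        ]]
wrist [[341.2032244947941, 0.0, 251.86913275573048], [0.0, 341.2032244947941, 189.6614085139497], [0.0, 0.0, 1.0]] [0.00121581 0.         0.         0.         0.        ] [[ 0.33720477 -0.90014716 -0.27573182  0.14023743]
 [ 0.94142907  0.32177544  0.10085568  0.61265011]
 [-0.00206123 -0.29359097  0.95592892  0.37231058]
 [ 0.          0.          0.          1.        ]]
```

View pics/scene0.png

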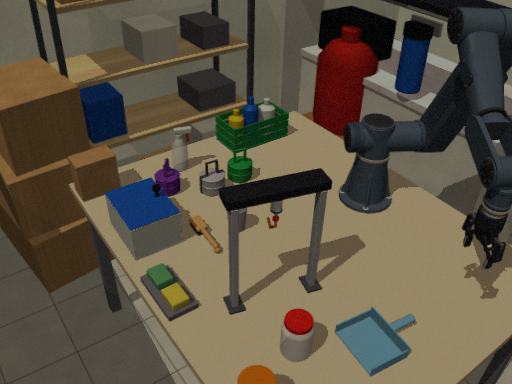

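View pics/top0.png

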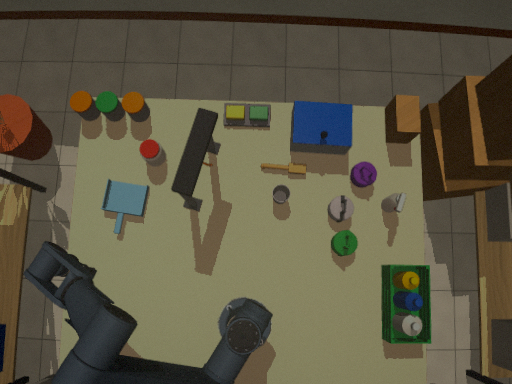

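View pics/wrist0.png

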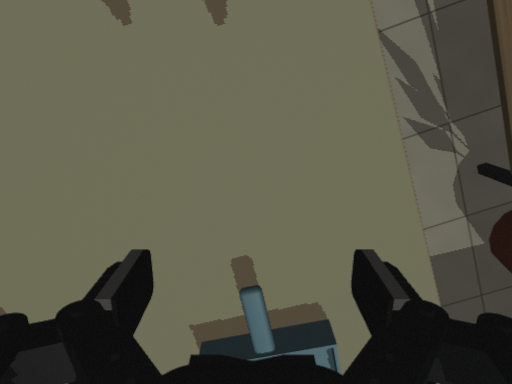

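```bash
cat > h.py <<'E'
from station import manip
import cv2, numpy as np
from scipy.spatial.transform import Rotation as R
F=np.diag([1,-1,-1.])
def proj(d,P):
    T=np.linalg.inv(d["world_from_camera"]); P=np.atleast_2d(P)
    c=(P@T[:3,:3].T+T[:3,3])@F
    p,_=cv2.projectPoints(c.reshape(-1,1,3),np.zeros(3),np.zeros(3),d["mtx"],d["dist_coeffs"])
    return p.reshape(-1,2)
def ray(d,uv):
    u=cv2.undistortPoints(np.array(uv,float).reshape(-1,1,2),d["mtx"],d["dist_coeffs"]).reshape(-1,2)
    v=np.c_[u,np.ones(len(u))]@F
    W=d["world_from_camera"]
    return W[:3,3], v@W[:3,:3].T
def onz(d,uv,z):
    o,v=ray(d,uv); return o+v*((z-o[2])/v[:,2:3])
E
python3 - <<'E'
from h import *
t=cv2.imread("pics/top0.png"); s=cv2.imread("pics/scene0.png")
a=cv2.resize(t[90:270,160:420],None,fx=3,fy=3,interpolation=cv2.INTER_CUBIC); cv2.imwrite("pics/topc.png",a)
a=cv2.resize(s[140:340,150:350],None,fx=3,fy=3,interpolation=cv2.INTER_CUBIC); cv2.imwrite("pics/scenec.png",a)
d=manip.snapshot("top")
print(onz(d,[(214,147),(194,203)],0.006), onz(d,[(208,112),(183,190),(200,108),(173,187)],0.405), onz(d,[(341,208)],0.08))
E
```

```text
[[0.72865968 0.15609062 0.006     ]
 [0.48365924 0.22830625 0.006     ]] [[0.73858699 0.14386122 0.405     ]
 [0.46608528 0.21227803 0.405     ]
 [0.75218377 0.17195304 0.405     ]
 [0.47509283 0.24586767 0.405     ]] [[ 0.46995794 -0.37455757  0.08      ]]
```

View pics/topc.png

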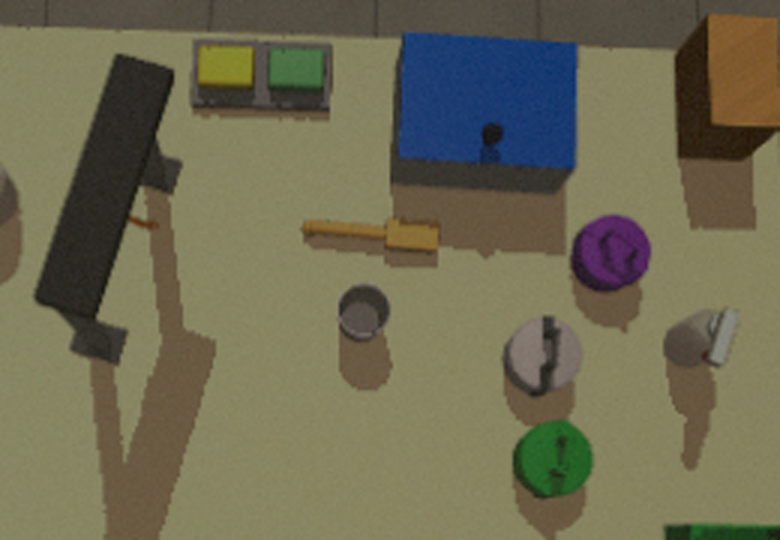

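View pics/scenec.png

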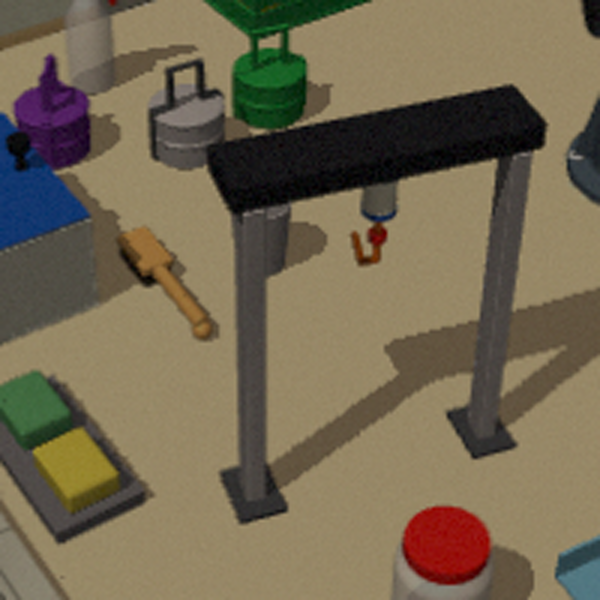

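Call:
{"fn": "servo_tool", "kwargs": {
  "motion": [
    [0, 0, -40, 0, 0, 0, 1],
    [0, 0, -40, 0, 0, 0, 1],
    [0, 0, -40, 0, 0, 0, 1],
    [0, 0, -40, 0, 0, 0, 1],
    [0, 0, -40, 0, 0, 0, 1],
    [0, 0, -40, 0, 0, 0, 1],
    [0, 0, -40, 0, 0, 0, 1],
    [0, 0, -40, 0, 0, 0, 1],
    [0, 0, -40, 0, 0, 0, 1]
  ]
}}

```text
t: 0.95
tcp_pos: [0.2094, 0.5862, 0.5899]
tool_rot: [0.171, 0.985, -0.018, -0.007]
force: [0.2, 1.6, -0.3]
finger_gap: 0.998
```

```bash
cat >> h.py <<'E'
import json
def log():
    s=manip.sense(); open("log.jsonl","a").write(json.dumps({k:np.array(s[k]).tolist() for k in("t","q","tcp_pos","tool_rot","force","ft_torque","finger_gap")})+"\n")
    M=R.from_quat(s["tool_rot"]).as_matrix()
    print("t %.2f q %s tcp %s gap %.3f F %s"%(s["t"],s["q"].round(3),s["tcp_pos"].round(4),s["finger_gap"],s["force"].round(2)));print(M.round(3).tolist())
    return s
def snap(n,f,crop=None,k=1):
    d=manip.snapshot(n); a=d["frame"][:,:,::-1]
    np.save(f"pics/{f}.npy",d,allow_pickle=True)
    if crop: a=a[crop[1]:crop[3],crop[0]:crop[2]]
    cv2.imwrite(f"pics/{f}.png",cv2.resize(a,None,fx=k,fy=k,interpolation=cv2.INTER_CUBIC) if k!=1 else a); return d
def load(f): return np.load(f"pics/{f}.npy",allow_pickle=True).item()
E
python3 -c "
from h import *
log()"
```

```text
t 0.95 q [ 1.048  0.386  0.735  0.     2.058 -0.178] tcp [0.2094 0.5862 0.5899] gap 0.998 F [ 0.24  1.64 -0.3 ]
[[-0.941, 0.337, -0.019], [0.337, 0.941, -0.033], [0.007, -0.037, -0.999]]
```

Call:
{"fn": "servo_tool", "kwargs": {
  "motion": [
    [-29, -28, 0, 0, 0, 0, 1],
    [-29, -28, 0, 0, 0, 0, 1],
    [-29, -28, 0, 0, 0, 0, 1],
    [-29, -28, 0, 0, 0, 0, 1],
    [-29, -28, 0, 0, 0, 0, 1],
    [-29, -28, 0, 0, 0, 0, 1],
    [-29, -28, 0, 0, 0, 0, 1],
    [-29, -28, 0, 0, 0, 0, 1],
    [-29, -28, 0, 0, 0, 0, 1],
    [-29, -28, 0, 0, 0, 0, 1],
    [-29, -28, 0, 0, 0, 0, 1],
    [-29, -28, 0, 0, 0, 0, 1]
  ]
}}

```text
t: 1.95
tcp_pos: [0.4308, 0.1493, 0.6053]
tool_rot: [0.162, 0.987, -0.002, 0.0]
force: [1.0, 0.2, -0.5]
finger_gap: 0.997
```

```bash
python3 -c "
from h import *
log(); snap('wrist','w1')"
```

```text
t 1.95 q [ 0.091  0.063  1.124 -0.005  1.956 -1.157] tcp [0.4308 0.1493 0.6053] gap 0.997 F [ 1.    0.16 -0.52]
[[-0.948, 0.32, -0.0], [0.32, 0.947, -0.004], [-0.001, -0.004, -1.0]]
```

View pics/w1.png

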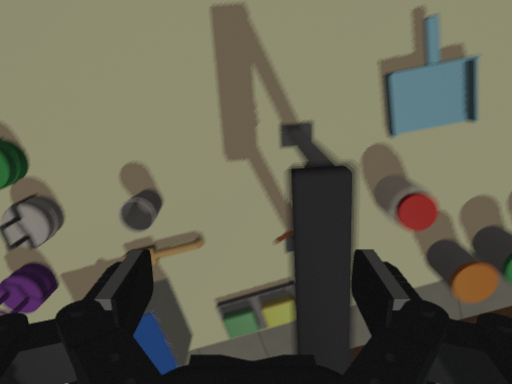

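Call:
{"fn": "servo_tool", "kwargs": {
  "motion": [
    [-15, -34, 8, 0, 0, 0.12, 1],
    [-19, -31, 8, 0, 0, 0.12, 1],
    [-23, -29, 8, 0, 0, 0.12, 1],
    [-26, -26, 8, 0, 0, 0.12, 1],
    [-29, -23, 8, 0, 0, 0.12, 1],
    [-31, -19, 8, 0, 0, 0.12, 1],
    [-33, -15, 8, 0, 0, 0.12, 1],
    [-35, -11, 8, 0, 0, 0.12, 1],
    [-36, -7, 8, 0, 0, 0.12, 1],
    [-36, -3, 8, 0, 0, 0.12, 1],
    [-36, 2, 8, 0, 0, 0, 1],
    [-36, 2, 8, 0, 0, 0, 1]
  ]
}}

```text
t: 3.0
tcp_pos: [0.4621, -0.3053, 0.5078]
tool_rot: [0.711, 0.703, -0.001, 0.003]
force: [0.3, 0.2, 0.0]
finger_gap: 0.999
```

```bash
python3 -c "
from h import *
log(); snap('wrist','w2',k=1.5);snap('top','t2');snap('scene','s2')"
```

```text
t 3.00 q [-0.785  0.232  1.158 -0.002  1.745 -0.774] tcp [ 0.4621 -0.3053  0.5078] gap 0.999 F [0.32 0.18 0.01]
[[0.011, 1.0, 0.003], [1.0, -0.011, -0.005], [-0.005, 0.003, -1.0]]
```

View pics/w2.png

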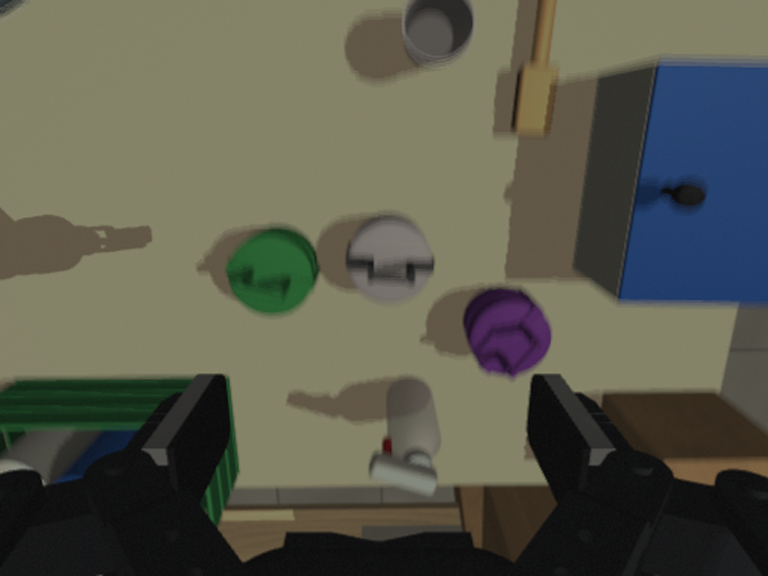

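View pics/s2.png

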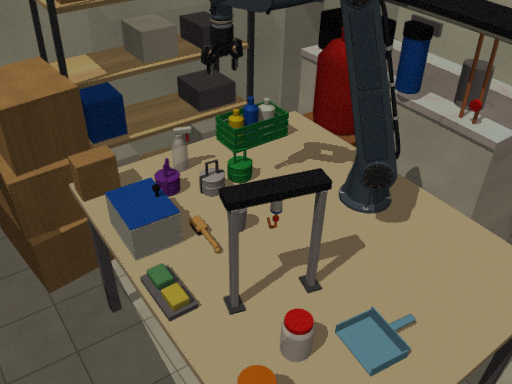

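```bash
python3 -c "
from h import *
a=load('w2')['frame'][130:220,210:310,::-1]
cv2.imwrite('pics/w2c.png',cv2.resize(a,None,fx=7,fy=6.5,interpolation=cv2.INTER_CUBIC))
a=load('t2')['frame'][180:240,310:370,::-1]
cv2.imwrite('pics/t2c.png',cv2.resize(a,None,fx=8,fy=8,interpolation=cv2.INTER_CUBIC))
"
```

```text
(no output)
```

View pics/w2c.png

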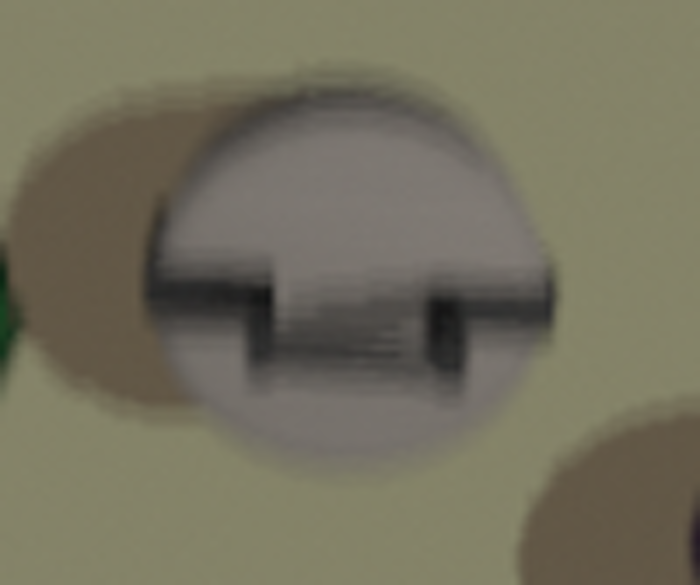

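View pics/t2c.png

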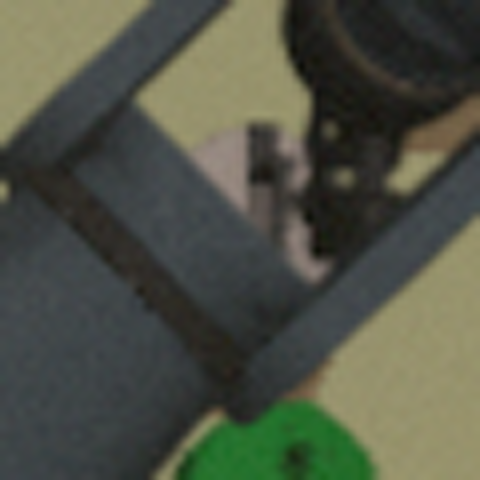

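```bash
python3 -c "
from h import *
d=load('w2')
print(onz(d,[(246.7,186.2),(275,187.4),(260.9,186.8)],0.132).round(4).tolist())
print(onz(d,[(231.4,173.8),(288.6,176.9),(260,174.3)],0.076).round(4).tolist())
print('bottle base',onz(d,[(413/1.5,400/1.5)],0.0),onz(d,[(403/1.5,475/1.5),(370/1.5,465/1.5),(435/1.5,490/1.5)],0.18))
c=[.473,-.383]
for r,z in((.05,.076),(.05,0)):
  a=np.linspace(0,2*np.pi,9)
  print(proj(d,np.c_[c[0]+r*np.cos(a),c[1]+r*np.sin(a),0*a+z]).round(1).tolist())
# kinematic fit
L=[json.loads(l) for l in open('log.jsonl')]
from scipy.optimize import least_squares
def fk(p,q):
    a1,h,L1,L2,e,d6,off=p
    M=R.from_euler('z',q[0])
    v=np.array([a1,off,h])+R.from_euler('y',q[1]).apply([0,0,L1])
    r=R.from_euler('y',q[1]+q[2]); v=v+r.apply([e,0,L2])
    r=r*R.from_euler('z',q[3])*R.from_euler('y',q[4]); v=v+r.apply([0,0,d6])
    return M.apply(v), M*r*R.from_euler('z',q[5]+np.pi/2)
qs=[np.array(l['q']) for l in L]+[np.array([1.04848779,.528481863,1.43394797,0,1.18141811,-.178504949])]
ps=[np.array(l['tcp_pos']) for l in L]+[np.array([.21026275,.58777736,.23030948])]
rs=[R.from_quat(l['tool_rot']) for l in L]
for q,r in zip(qs,rs): print('rot err',(fk([0]*7,q)[1].inv()*r).magnitude())
f=lambda p: np.concatenate([fk(p,q)[0]-x for q,x in zip(qs,ps)]+[1e-3*(np.array(p)-[0,.3,.4,.4,0,.25,.11])])
s=least_squares(f,[0,.3,.4,.4,0,.25,.11]); print(s.x.round(4),np.abs(s.fun).max())
"
```

```text
[[0.4546, -0.3864, 0.132], [0.4994, -0.389, 0.132], [0.4771, -0.3877, 0.132]]
[[0.4276, -0.3805, 0.076], [0.5269, -0.3873, 0.076], [0.4772, -0.382, 0.076]]
bottle base [[ 0.51106981 -0.60727463  0.        ]] [[ 0.48761644 -0.59458112  0.18      ]
 [ 0.45194982 -0.58127157  0.18      ]
 [ 0.52284434 -0.61462517  0.18      ]]
[[286.4, 174.5], [278.2, 154.6], [257.4, 146.3], [236.7, 155.1], [228.8, 175.2], [237.7, 194.5], [257.8, 202.0], [277.7, 194.0], [286.4, 174.5]]
[[282.5, 164.5], [275.1, 146.6], [256.6, 139.3], [238.3, 147.1], [231.2, 165.2], [239.1, 182.5], [257.0, 189.3], [274.8, 182.1], [282.5, 164.5]]
rot err 2.651713396308255e-16
rot err 3.0029709752561495e-16
rot err 2.4672686528843707e-16
[0.     0.2739 0.588  0.3917 0.1141 0.2964 0.111 ] 0.00018795657751824124
```

```bash
python3 -c "
from h import *
def c(f,x0,y0,x1,y1,k,o):
  a=load(f)['frame'][y0:y1,x0:x1,::-1]; cv2.imwrite('pics/%s.png'%o,cv2.resize(a,None,fx=k,fy=k,interpolation=cv2.INTER_CUBIC))
c('s2',215,165,345,315,4,'s2c')
c('s2',258,190,298,235,12,'s2h')
c('t2',165,95,235,220,5,'t2c2')
"
```

```text
(no output)
```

View pics/s2c.png

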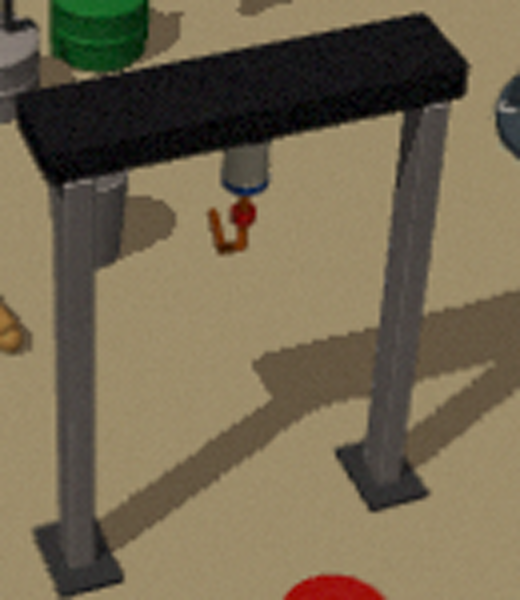

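View pics/s2h.png

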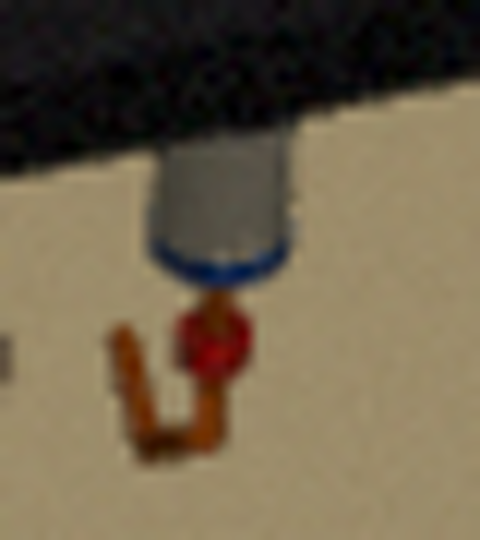

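View pics/t2c2.png

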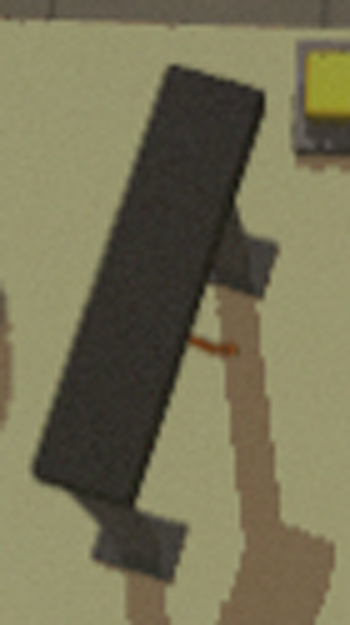

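```bash
cat > fit.py <<'E'
from h import *
from scipy.optimize import least_squares
t=load('t2'); s=load('s2')
T=[((170,65),(62,-150,405)),((35,475),(62,150,405)),((265,93),(-8,-150,405)),((277,243),(12,-153,6)),((262,298),(12,-103,6)),((188,523),(12,103,6)),((172,582),(12,153,6)),((231,349),(-18,0,254))]
S=[((55,182),(62,-150,375)),((467,97),(62,150,375)),((18,98),(-8,-150,405)),((428,13),(-8,150,405)),((35,530),(12,-153,6)),((72,597),(82,-153,6)),((123,575),(82,-103,6)),((375,510),(82,103,6)),((428,490),(82,153,6)),((335,452),(12,103,6)),((212,210),(-18,0,254)),((222,248.4),(0,0,235))]
def pts(p,X):
    c,sn=np.cos(p[2]),np.sin(p[2]); X=np.array(X)/1000.
    return np.c_[p[0]+c*X[:,0]-sn*X[:,1],p[1]+sn*X[:,0]+c*X[:,1],X[:,2]]
ut=np.array([a for a,b in T])/5.+[165,95]; us=np.array([a for a,b in S])/4.+[215,165]
f=lambda p: np.r_[(proj(t,pts(p,[b for a,b in T]))-ut).ravel(),(proj(s,pts(p,[b for a,b in S]))-us).ravel()]
r=least_squares(f,[.6,.17,1.33],loss='soft_l1'); print(r.x.round(4)); print(f(r.x).reshape(-1,2).round(1).tolist())
E
python3 fit.py
```

```text
[0.5954 0.1565 1.3199]
[[-1.1, -1.2], [-1.6, -0.2], [-0.5, -1.4], [-0.1, -0.4], [-0.6, -0.6], [-0.2, 0.1], [-0.5, -0.3], [0.0, -0.2], [-0.9, 1.2], [0.7, -0.3], [-0.2, -2.4], [-0.2, -1.8], [-0.2, -1.2], [-2.2, -1.3], [0.8, -0.2], [-0.4, -1.3], [0.6, -0.4], [0.2, -2.0], [0.9, 0.1], [0.5, -0.7]]
```

```bash
cat > kin.py <<'E'
from h import *
from scipy.optimize import least_squares
P0=[0,.2739,.588,.3917,.1141,.2964,.111]
def fk(q,p=P0):
    a1,h,L1,L2,e,d6,off=p
    M=R.from_euler('z',q[0])
    v=np.array([a1,off,h])+R.from_euler('y',q[1]).apply([0,0,L1])
    r=R.from_euler('y',q[1]+q[2]); v=v+r.apply([e,0,L2])
    r=r*R.from_euler('z',q[3])*R.from_euler('y',q[4]); v=v+r.apply([0,0,d6])
    return M.apply(v), M*r*R.from_euler('z',q[5]+np.pi/2)
lo=np.array([-3.08,-.75,.22,-1.43,0,-2.85]);hi=np.array([3.08,2.2,2.44,4.57,2.65,2.85])
def ik(x,rot,q0):
    f=lambda q:np.r_[(fk(q)[0]-x)*5,(fk(q)[1].inv()*rot).as_rotvec()]
    s=least_squares(f,np.clip(q0,lo+1e-3,hi-1e-3),bounds=(lo,hi)); return s.x,np.abs(s.fun).max()
def tool(ang,lean,sgn=1):
    "ang: world azimuth of the pointing direction; sgn=1 camera on upper side"
    u=np.array([np.cos(ang),np.sin(ang),0]);s,c=np.sin(lean),np.cos(lean)
    z=u*s+np.array([0,0,-c]); x=sgn*(u*c+np.array([0,0,s])); return R.from_matrix(np.c_[x,np.cross(z,x),z])
seat=np.array([.5954,.1565,.246]);yl=1.3199
xl=np.array([np.cos(yl),np.sin(yl),0])
E
python3 - <<'E'
from kin import *
L=[json.loads(l) for l in open('log.jsonl')][-1]
q=np.array(L['q'])
ta=np.radians(86.1)
for lean in (35,40,45):
 for sg in (1,-1):
  th=np.radians(lean); q0=q.copy()
  if sg<0: q0[5]+=np.pi
  for nm,rot,G in (("pre",tool(ta,th,sg),np.array([.477,-.386,.122])-.12*tool(ta,th).as_matrix()[:,2]),("grasp",tool(ta,th,sg),np.array([.477,-.386,.122])),("lift",tool(ta,th,sg),np.array([.477,-.386,.27])),("mid",tool((ta+yl)/2,th,sg),np.array([.53,-.1,.27])),("pre-hook",tool(yl,th,sg),seat-.06*xl+[0,0,.014]),("hook",tool(yl,th,sg),seat-[0,0,.01]),("low",tool(yl,th,sg),seat-[0,0,.1])):
    x=G+.022*rot.as_matrix()[:,2]
    q0,e=ik(x,rot,q0); print(lean,sg,nm,x.round(3),q0.round(2),round(e,4))
E
```

```text
35 1 pre [ 0.473 -0.442  0.202] [-1.07  0.81  1.09  0.32  1.76 -1.02] 0.0
35 1 grasp [ 0.478 -0.373  0.104] [-1.02  0.86  1.3   0.34  1.5  -1.06] 0.0
35 1 lift [ 0.478 -0.373  0.252] [-1.02  0.69  1.21  0.35  1.75 -0.98] 0.0
35 1 mid [ 0.532 -0.088  0.252] [-0.67  0.49  1.62  0.54  1.39 -0.7 ] 0.0
35 1 pre-hook [0.584 0.111 0.242] [-0.3   0.48  1.68  0.69  1.13 -0.4 ] 0.0
35 1 hook [0.599 0.169 0.218] [-0.19  0.52  1.67  0.73  1.04 -0.35] 0.0
35 1 low [0.599 0.169 0.128] [-0.19  0.67  1.73  0.82  0.9  -0.52] 0.0
35 -1 pre [ 0.473 -0.442  0.202] [-1.07  0.81  1.09  0.32  1.76  2.12] 0.0
35 -1 grasp [ 0.478 -0.373  0.104] [-1.02  0.86  1.3   0.34  1.5   2.08] 0.0
35 -1 lift [ 0.478 -0.373  0.252] [-1.02  0.69  1.21  0.35  1.75  2.17] 0.0
35 -1 mid [ 0.532 -0.088  0.252] [-0.67  0.49  1.62  0.54  1.39  2.44] 0.0
35 -1 pre-hook [0.584 0.111 0.242] [-0.3   0.48  1.68  0.69  1.13  2.74] 0.0
35 -1 hook [0.599 0.169 0.218] [-0.19  0.52  1.67  0.73  1.04  2.79] 0.0
35 -1 low [0.599 0.169 0.128] [-0.19  0.67  1.73  0.82  0.9   2.62] 0.0
40 1 pre [ 0.473 -0.449  0.197] [-1.09  0.86  1.04  0.36 
[... 1328 characters left out ...]
.52  1.72  0.86  1.19 -0.57] 0.0
45 1 hook [0.599 0.172 0.22 ] [-0.26  0.56  1.72  0.92  1.1  -0.55] 0.0
45 1 low [0.599 0.172 0.13 ] [-0.26  0.71  1.76  1.01  0.99 -0.74] 0.0
45 -1 pre [ 0.472 -0.455  0.191] [-1.11  0.91  0.99  0.39  1.93  2.11] 0.0
45 -1 grasp [ 0.478 -0.37   0.106] [-1.05  0.93  1.23  0.41  1.67  2.06] 0.0
45 -1 lift [ 0.478 -0.37   0.254] [-1.05  0.75  1.16  0.43  1.89  2.16] 0.0
45 -1 mid [ 0.532 -0.085  0.254] [-0.72  0.55  1.61  0.64  1.49  2.35] 0.0
45 -1 pre-hook [0.584 0.113 0.244] [-0.37  0.52  1.72  0.86  1.19  2.57] 0.0
45 -1 hook [0.599 0.172 0.22 ] [-0.26  0.56  1.72  0.92  1.1   2.59] 0.0
45 -1 low [0.599 0.172 0.13 ] [-0.26  0.71  1.76  1.01  0.99  2.4 ] 0.0
```

```bash
python3 -c "
from h import *
a=load('s2')['frame'][0:90,180:270,::-1]; a=cv2.convertScaleAbs(a,alpha=2.5)
cv2.imwrite('pics/g.png',cv2.resize(a,None,fx=6,fy=6,interpolation=cv2.INTER_CUBIC))
print(load('w2')['world_from_camera'][:3,3], proj(load('s2'),load('w2')['world_from_camera'][:3,3])-[180,0])
"
```

```text
[ 0.46274317 -0.23044531  0.64922981] [[55.22181537 40.05890352]]
```

View pics/g.png

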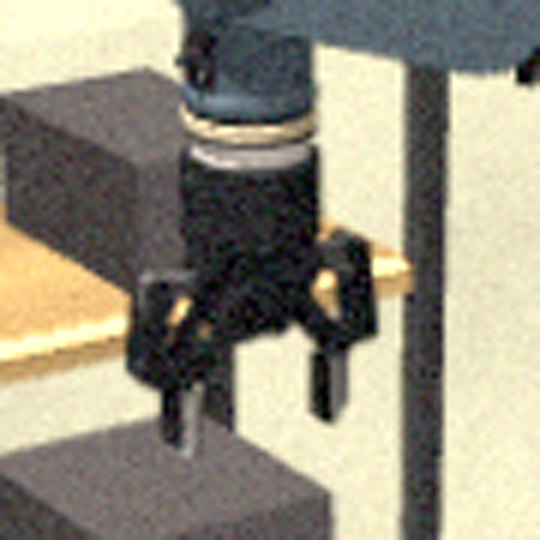

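```bash
cat >> kin.py <<'E'
def rows(xt,rt,n,s=None):
    "suggest rows for a straight move to pose"
    s=s or manip.sense(); x0=s['tcp_pos'];r0=R.from_quat(s['tool_rot']); w=(r0.inv()*rt).as_rotvec()
    for i in range(n):
        r=r0*R.from_rotvec(w*i/n); t=r.inv().apply((xt-x0)/n)*1000
        print(t.round(1).tolist(),(w/n).round(4).tolist())
def grasp_tcp(G,rot,back=0,d=.022): return np.array(G)+(d-back)*rot.as_matrix()[:,2]
ta=np.radians(86.1); th=np.radians(40)
E
python3 -c "
from kin import *
log(); rt=tool(ta,th); rows(grasp_tcp([.477,-.386,.122],rt,.12),rt,10)"
```

```text
t 3.15 q [-0.785  0.235  1.159 -0.002  1.746 -0.771] tcp [ 0.4619 -0.3058  0.5059] gap 0.998 F [0.26 0.46 0.5 ]
[[0.014, 1.0, -0.0], [1.0, -0.014, -0.002], [-0.002, -0.0, -1.0]]
[-14.2, 1.3, 30.9] [-0.0019, 0.07, 0.0051]
[-16.3, 1.3, 29.8] [-0.0019, 0.07, 0.0051]
[-18.4, 1.4, 28.6] [-0.0019, 0.07, 0.0051]
[-20.3, 1.4, 27.3] [-0.0019, 0.07, 0.0051]
[-22.2, 1.5, 25.8] [-0.0019, 0.07, 0.0051]
[-23.9, 1.5, 24.2] [-0.0019, 0.07, 0.0051]
[-25.5, 1.6, 22.5] [-0.0019, 0.07, 0.0051]
[-27.0, 1.7, 20.6] [-0.0019, 0.07, 0.0051]
[-28.4, 1.8, 18.7] [-0.0019, 0.07, 0.0051]
[-29.6, 1.9, 16.6] [-0.0019, 0.07, 0.0051]
```

Call:
{"fn": "servo_tool", "kwargs": {
  "motion": [
    [-14, 1, 31, 0, 0.07, 0.005, 1],
    [-16, 1, 30, 0, 0.07, 0.005, 1],
    [-18, 1, 29, 0, 0.07, 0.005, 1],
    [-20, 1, 27, 0, 0.07, 0.005, 1],
    [-22, 1, 26, 0, 0.07, 0.005, 1],
    [-24, 1, 24, 0, 0.07, 0.005, 1],
    [-25, 2, 22, 0, 0.07, 0.005, 1],
    [-27, 2, 21, 0, 0.07, 0.005, 1],
    [-28, 2, 19, 0, 0.07, 0.005, 1],
    [-30, 2, 17, 0, 0.07, 0.005, 1],
    [0, 0, 0, 0, 0, 0, 1]
  ]
}}

```text
t: 4.07
tcp_pos: [0.4852, -0.4362, 0.1933]
tool_rot: [0.676, 0.647, 0.255, -0.244]
force: [-1.4, 0.9, -5.2]
finger_gap: 0.997
```

```bash
python3 -c "
from kin import *
s=log(); print(fk(s['q'])[0]); rt=tool(ta,th); rows(grasp_tcp([.477,-.386,.122],rt,.12),rt,1)
snap('wrist','w3',k=1.5); snap('top','t3'); snap('scene','s3')
a=load('t3')['frame'][160:260,290:420,::-1]; cv2.imwrite('pics/t3c.png',cv2.resize(a,None,fx=5,fy=5,interpolation=cv2.INTER_CUBIC))"
```

```text
t 4.07 q [-1.065  0.874  1.03   0.368  1.862 -1.029] tcp [ 0.4852 -0.4362  0.1933] gap 0.997 F [-1.4   0.94 -5.17]
[[0.034, 0.999, 0.029], [0.75, -0.044, 0.66], [0.661, -0.001, -0.751]]
[ 0.48520039 -0.43641061  0.19317913]
[-7.4, -11.9, -11.6] [-0.0159, -0.0234, 0.0175]
```

View pics/w3.png

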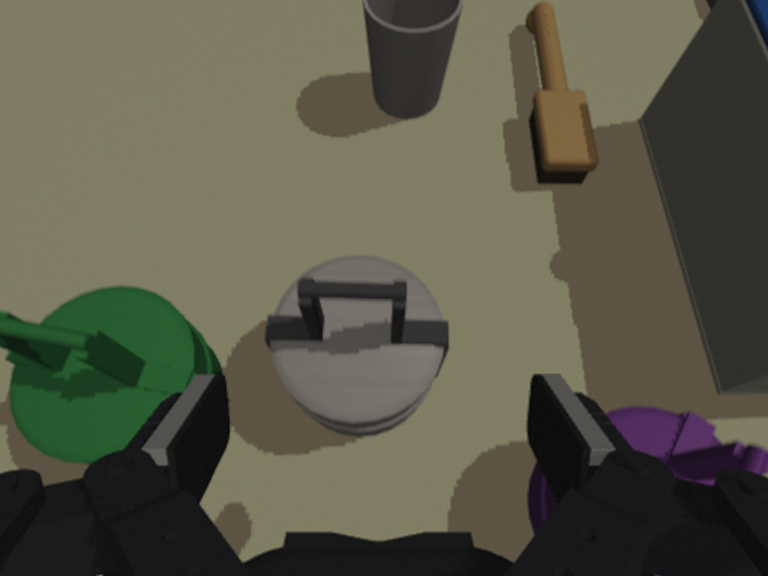

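View pics/t3c.png

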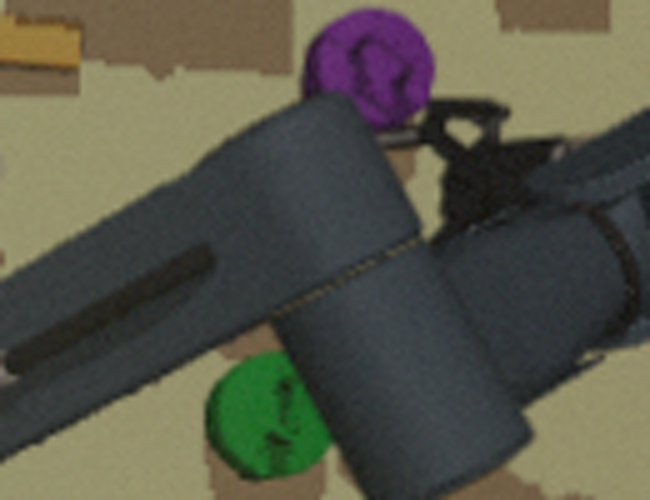

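```bash
python3 -c "
from kin import *
d=load('w3'); 
e=onz(d,np.array([(298,289),(406,293),(303,298),(403,300)])/1.5,0.132); print(e.round(4), (e[0]+e[1])/2)
v=e[1]-e[0]; print(np.degrees(np.arctan2(v[1],v[0])),np.linalg.norm(v))
# lid disc
l=onz(d,np.array([(272,335),(446,340),(358,256),(362,420)])/1.5,0.076); print(l.round(4))
s=log()
for c,nm in (((.477,-.386),'a'),((.474,-.387),'b'),((.474,-.390),'c')):
  a=np.linspace(0,2*np.pi,9)[:-1]
  print(nm,(1.5*proj(d,np.c_[c[0]+.05*np.cos(a),c[1]+.05*np.sin(a),0*a+.076])).round(0).tolist())
"
```

```text
[[ 0.4512 -0.3778  0.132 ]
 [ 0.501  -0.382   0.132 ]
 [ 0.4535 -0.3824  0.132 ]
 [ 0.4994 -0.3855  0.132 ]] [ 0.47608522 -0.37991313  0.132     ]
-4.863703353106366 0.050021331333610974
[[ 0.4287 -0.3803  0.076 ]
 [ 0.5258 -0.3875  0.076 ]
 [ 0.4783 -0.3327  0.076 ]
 [ 0.4776 -0.4292  0.076 ]]
t 4.22 q [-1.061  0.849  1.027  0.371  1.867 -1.028] tcp [ 0.4885 -0.4356  0.2099] gap 0.994 F [ 0.11 -0.54  1.08]
[[0.021, 0.999, 0.036], [0.762, -0.039, 0.646], [0.647, 0.014, -0.762]]
a [[448.0, 337.0], [417.0, 281.0], [356.0, 261.0], [296.0, 286.0], [268.0, 345.0], [293.0, 408.0], [361.0, 434.0], [427.0, 402.0]]
b [[443.0, 339.0], [412.0, 283.0], [351.0, 263.0], [291.0, 288.0], [263.0, 347.0], [288.0, 410.0], [355.0, 436.0], [422.0, 404.0]]
c [[443.0, 344.0], [412.0, 287.0], [351.0, 267.0], [291.0, 292.0], [263.0, 352.0], [287.0, 416.0], [356.0, 442.0], [422.0, 410.0]]
```

```bash
sed -i 's/^ta=.*/ta=np.radians(85.5); th=np.radians(40); G0=[.4768,-.382,.122]/' kin.py; python3 -c "
from kin import *
rt=tool(ta,th); rows(grasp_tcp(G0,rt,.12),rt,3)"
```

```text
[-5.2, -5.5, 1.1] [-0.0049, -0.0021, 0.0129]
[-5.3, -5.4, 1.1] [-0.0049, -0.0021, 0.0129]
[-5.4, -5.3, 1.0] [-0.0049, -0.0021, 0.0129]
```

Call:
{"fn": "servo_tool", "kwargs": {
  "motion": [
    [-5, -5, 1, -0.005, -0.002, 0.013, 1],
    [-5, -5, 1, -0.005, -0.002, 0.013, 1],
    [-5, -5, 1, -0.005, -0.002, 0.013, 1],
    [0, 0, 0, 0, 0, 0, 1],
    [0, 0, 0, 0, 0, 0, 1]
  ]
}}

```text
t: 4.63
tcp_pos: [0.4764, -0.4441, 0.2182]
tool_rot: [0.691, 0.644, 0.246, -0.217]
force: [-0.3, 0.5, 0.7]
finger_gap: 1.0
```

```bash
python3 -c "
from kin import *
log(); rt=tool(ta,th); rows(grasp_tcp(G0,rt,.12),rt,1); rows(grasp_tcp(G0,rt,0),rt,1); d=snap('wrist','w4',k=1.5)"
```

```text
t 4.63 q [-1.083  0.818  1.055  0.363  1.834 -1.021] tcp [ 0.4764 -0.4441  0.2182] gap 1.000 F [-0.3   0.48  0.66]
[[0.048, 0.997, 0.06], [0.783, -0.075, 0.618], [0.62, 0.017, -0.784]]
[-13.9, -4.8, 15.8] [0.0116, 0.0287, 0.0133]
[-10.4, -6.2, 135.8] [0.0116, 0.0287, 0.0133]
```

View pics/w4.png

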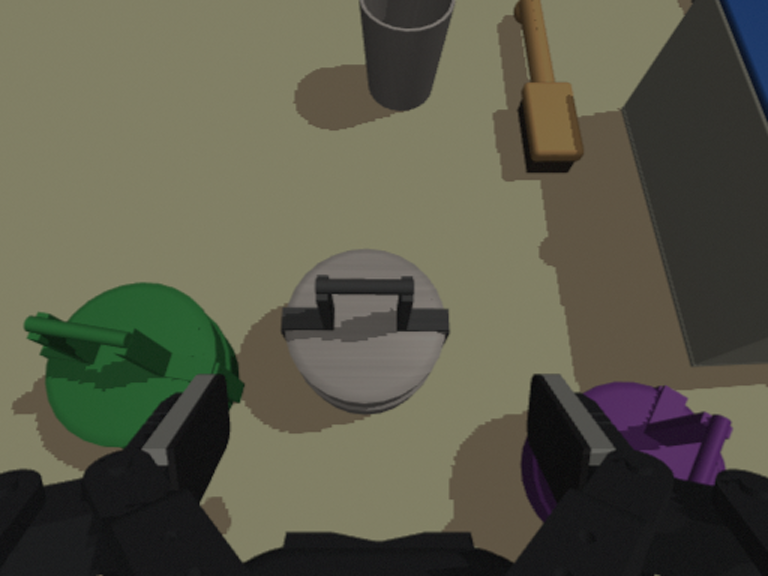

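Call:
{"fn": "servo_tool", "kwargs": {
  "motion": [
    [-4, -2, 14, 0.003, 0.007, 0.004, 0.9],
    [-4, -2, 14, 0.003, 0.007, 0.004, 0.8],
    [-2, -1, 14, 0.003, 0.007, 0.004, 0.7],
    [0, 0, 14, 0.003, 0.007, 0.001, 0.7],
    [0, 0, 0, 0, 0, 0, 0.7],
    [0, 0, 0, 0, 0, 0, 0.7]
  ]
}}

```text
t: 5.18
tcp_pos: [0.4735, -0.4123, 0.1639]
tool_rot: [0.69, 0.638, 0.251, -0.234]
force: [-0.2, 0.3, 0.6]
finger_gap: 0.851
```

```bash
python3 -c "
from kin import *
d=load('w4'); e=onz(d,np.array([(316,284.5),(414,287)])/1.5,0.132); print(e.round(4),e.mean(0))
log(); rt=tool(ta,th);  rows(grasp_tcp(G0,rt,0),rt,1); d=snap('wrist','w5',k=1.5)"
```

```text
[[ 0.4517 -0.3778  0.132 ]
 [ 0.5015 -0.3826  0.132 ]] [ 0.47657716 -0.38022322  0.132     ]
t 5.18 q [-1.067  0.854  1.155  0.365  1.735 -1.041] tcp [ 0.4735 -0.4123  0.1639] gap 0.851 F [-0.25  0.27  0.56]
[[0.061, 0.997, 0.048], [0.762, -0.078, 0.642], [0.644, -0.002, -0.765]]
[-3.7, 1.1, 73.7] [-0.0021, -0.0018, -0.0009]
```

View pics/w5.png

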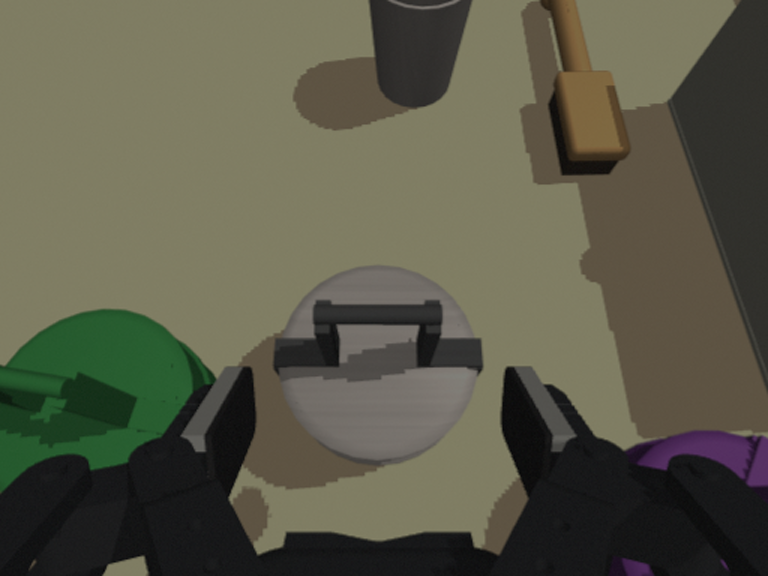

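Call:
{"fn": "servo_tool", "kwargs": {
  "motion": [
    [-1, 0, 14, 0, 0, 0, 0.65],
    [-1, 0, 14, 0, 0, 0, 0.6],
    [-1, 0, 14, 0, 0, 0, 0.6],
    [0, 0, 14, 0, 0, 0, 0.6],
    [0, 0, 10, 0, 0, 0, 0.6],
    [0, 0, 0, 0, 0, 0, 0.6],
    [0, 0, 0, 0, 0, 0, 0.6]
  ]
}}

```text
t: 5.82
tcp_pos: [0.4782, -0.3733, 0.1093]
tool_rot: [0.69, 0.638, 0.251, -0.231]
force: [-0.3, 1.4, -0.2]
finger_gap: 0.801
```

```bash
sed -i 's/G0=.*/G0=[.4768,-.381,.122]/' kin.py; python3 -c "
from kin import *
log(); rt=tool(ta,th);  rows(grasp_tcp(G0,rt,0),rt,1); d=snap('wrist','w6',k=1.5)"
```

```text
t 5.82 q [-1.035  0.885  1.264  0.379  1.59  -1.068] tcp [ 0.4782 -0.3733  0.1093] gap 0.801 F [-0.34  1.41 -0.18]
[[0.059, 0.997, 0.051], [0.765, -0.078, 0.639], [0.641, 0.001, -0.767]]
[2.3, -0.8, 7.3] [0.0002, 0.002, 0.0008]
```

View pics/w6.png

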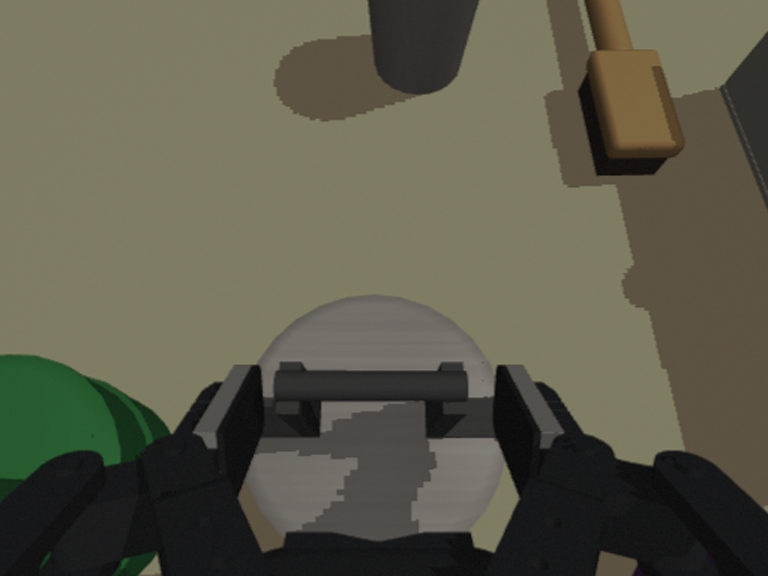

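Call:
{"fn": "servo_tool", "kwargs": {
  "motion": [
    [1, -1, 4, 0, 0, 0, 0.5],
    [1, -1, 4, 0, 0, 0, 0.4],
    [0, 0, 0, 0, 0, 0, 0.3],
    [0, 0, 0, 0, 0, 0, 0.1],
    [0, 0, 0, 0, 0, 0, -0.1],
    [0, 0, 0, 0, 0, 0, -0.3],
    [0, 0, 0, 0, 0, 0, -0.5],
    [0, 0, 0, 0, 0, 0, -0.5],
    [0, 0, 0, 0, 0, 0, -0.5]
  ],
  "grip_force": 60
}}

```text
t: 6.62
tcp_pos: [0.4769, -0.3689, 0.1058]
tool_rot: [0.69, 0.639, 0.25, -0.229]
force: [-0.5, 0.2, -0.5]
finger_gap: 0.573
```

```bash
python3 -c "
from kin import *
log(); rt=tool(ta,th);  rows(grasp_tcp(G0,rt,0),rt,1); d=snap('wrist','w7',k=1.5)"
```

```text
t 6.62 q [-1.034  0.882  1.282  0.38   1.57  -1.074] tcp [ 0.4769 -0.3689  0.1058] gap 0.573 F [-0.47  0.19 -0.45]
[[0.058, 0.997, 0.054], [0.768, -0.079, 0.636], [0.638, 0.004, -0.77]]
[1.2, 0.9, 1.9] [0.0035, 0.0065, 0.0026]
```

View pics/w7.png

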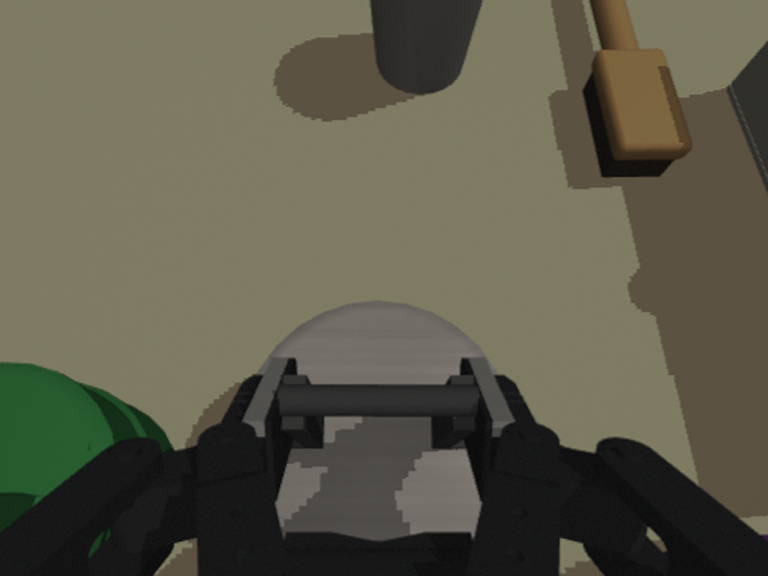

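Call:
{"fn": "servo_tool", "kwargs": {
  "motion": [
    [2, 0, -2, 0, 0, 0, -0.5],
    [4, 0, -5, 0, 0, 0, -0.5],
    [8, 0, -9, 0, 0, 0, -0.5],
    [8, 0, -9, 0, 0, 0, -0.5],
    [8, 0, -9, 0, 0, 0, -0.5],
    [8, 0, -9, 0, 0, 0, -0.5],
    [8, 0, -9, 0, 0, 0, -0.5],
    [8, 0, -9, 0, 0, 0, -0.5],
    [8, 0, -9, 0, 0, 0, -0.5],
    [8, 0, -9, 0, 0, 0, -0.5],
    [4, 0, -5, 0, 0, 0, -0.5],
    [0, 0, 0, 0, 0, 0, -0.5]
  ],
  "grip_force": 60
}}

```text
t: 7.67
tcp_pos: [0.4759, -0.3657, 0.2258]
tool_rot: [0.692, 0.64, 0.246, -0.227]
force: [0.0, 0.1, -8.5]
finger_gap: 0.573
```

```bash
python3 -c "
from kin import *
log(); d=snap('wrist','w8',k=1); snap('scene','s8')"
```

```text
t 7.67 q [-1.03   0.731  1.233  0.381  1.747 -0.994] tcp [ 0.4759 -0.3657  0.2258] gap 0.573 F [ 0.01  0.1  -8.48]
[[0.061, 0.997, 0.05], [0.774, -0.079, 0.628], [0.63, 0.0, -0.776]]
```

View pics/w8.png

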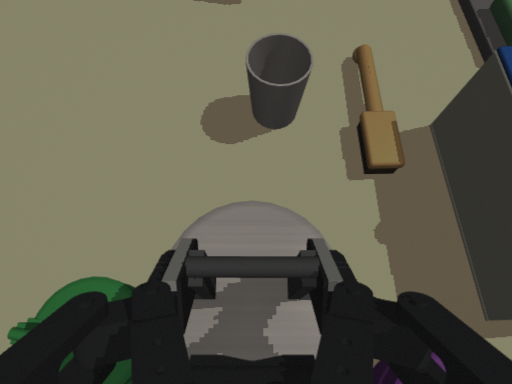

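View pics/s8.png

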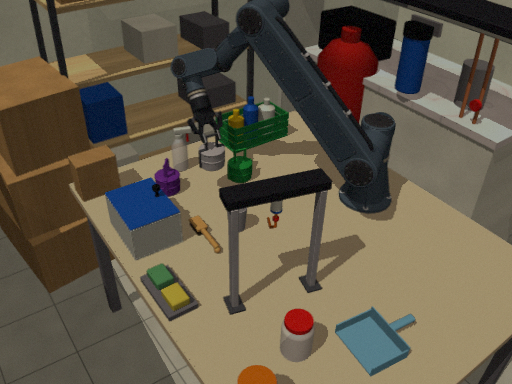

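```bash
cat >> kin.py <<'E'
OFF=np.array([.008,0,-.027])
zup=np.array([0,0,1.])
def bar(s=None):
    s=s or manip.sense(); return s['tcp_pos']+R.from_quat(s['tool_rot']).apply(OFF)
def inl(p):  # ledge coords relative to seat, mm
    d=p-seat; yv=np.array([-xl[1],xl[0],0]); return (np.array([d@xl,d@yv,d[2]])*1000).round(1)
def tgt(x,z,lean=th,y=0):
    rt=tool(yl,lean); b=seat+x*xl+y*np.array([-xl[1],xl[0],0])+z*zup; return b-rt.apply(OFF),rt
E
python3 -c "
from kin import *
log(); print(bar(),inl(bar())); rows(*tgt(-.10,.04),20)"
```

```text
t 7.77 q [-1.03   0.733  1.235  0.381  1.746 -0.995] tcp [ 0.4756 -0.3654  0.2242] gap 0.574 F [-0.78 -0.8  -8.08]
[[0.062, 0.997, 0.049], [0.773, -0.079, 0.629], [0.631, -0.001, -0.776]]
[ 0.4747886  -0.37621623  0.2501569 ] [-546.   -15.4    4.2]
[18.3, 3.1, 12.6] [-0.0055, 0.0008, 0.0066]
[18.3, 3.0, 12.6] [-0.0055, 0.0008, 0.0066]
[18.3, 2.8, 12.6] [-0.0055, 0.0008, 0.0066]
[18.3, 2.6, 12.6] [-0.0055, 0.0008, 0.0066]
[18.3, 2.4, 12.7] [-0.0055, 0.0008, 0.0066]
[18.3, 2.2, 12.7] [-0.0055, 0.0008, 0.0066]
[18.3, 2.0, 12.7] [-0.0055, 0.0008, 0.0066]
[18.3, 1.8, 12.7] [-0.0055, 0.0008, 0.0066]
[18.3, 1.6, 12.8] [-0.0055, 0.0008, 0.0066]
[18.3, 1.4, 12.8] [-0.0055, 0.0008, 0.0066]
[18.3, 1.2, 12.8] [-0.0055, 0.0008, 0.0066]
[18.3, 1.0, 12.8] [-0.0055, 0.0008, 0.0066]
[18.3, 0.9, 12.9] [-0.0055, 0.0008, 0.0066]
[18.3, 0.7, 12.9] [-0.0055, 0.0008, 0.0066]
[18.3, 0.5, 12.9] [-0.0055, 0.0008, 0.0066]
[18.3, 0.3, 12.9] [-0.0055, 0.0008, 0.0066]
[18.3, 0.1, 12.9] [-0.0055, 0.0008, 0.0066]
[18.3, -0.1, 12.9] [-0.0055, 0.0008, 0.0066]
[18.3, -0.3, 12.9] [-0.0055, 0.0008, 0.0066]
[18.3, -0.5, 13.0] [-0.0055, 0.0008, 0.0066]
```

Call:
{"fn": "servo_tool", "kwargs": {
  "motion": [
    [7, 0, -8, 0, 0, 0, -0.5],
    [10, 1, -4, 0, 0, 0, -0.5],
    [14, 2, 4, -0.005, 0, 0.005, -0.5],
    [18, 3, 10, -0.005, 0, 0.006, -0.5],
    [18, 3, 13, -0.006, 0.001, 0.007, -0.5],
    [18, 2, 13, -0.006, 0.001, 0.007, -0.5],
    [18, 2, 13, -0.006, 0.001, 0.007, -0.5],
    [18, 2, 13, -0.006, 0.001, 0.007, -0.5],
    [18, 2, 13, -0.006, 0.001, 0.007, -0.5],
    [18, 2, 13, -0.006, 0.001, 0.007, -0.5],
    [18, 2, 13, -0.006, 0.001, 0.007, -0.5],
    [18, 1, 13, -0.006, 0.001, 0.007, -0.5]
  ],
  "grip_force": 60
}}

```text
t: 8.77
tcp_pos: [0.5229, -0.1373, 0.2683]
tool_rot: [0.721, 0.602, 0.26, -0.222]
force: [0.1, -0.4, -8.3]
finger_gap: 0.573
```

```bash
python3 -c "
from kin import *
log(); print(bar(),inl(bar())); rows(*tgt(-.10,.04),10)"
```

```text
t 8.77 q [-0.775  0.518  1.559  0.557  1.52  -0.756] tcp [ 0.5229 -0.1373  0.2683] gap 0.573 F [ 0.09 -0.39 -8.28]
[[0.14, 0.984, 0.107], [0.754, -0.176, 0.633], [0.642, -0.008, -0.766]]
[ 0.52107849 -0.14840135  0.2941442 ] [-313.8   -3.7   48.1]
[15.8, 1.3, 14.3] [-0.0053, 0.0001, 0.0052]
[15.9, 1.2, 14.3] [-0.0053, 0.0001, 0.0052]
[15.9, 1.0, 14.3] [-0.0053, 0.0001, 0.0052]
[15.9, 0.8, 14.3] [-0.0053, 0.0001, 0.0052]
[15.9, 0.7, 14.4] [-0.0053, 0.0001, 0.0052]
[15.9, 0.5, 14.4] [-0.0053, 0.0001, 0.0052]
[15.9, 0.4, 14.4] [-0.0053, 0.0001, 0.0052]
[15.9, 0.2, 14.4] [-0.0053, 0.0001, 0.0052]
[15.9, 0.0, 14.4] [-0.0053, 0.0001, 0.0052]
[15.9, -0.1, 14.4] [-0.0053, 0.0001, 0.0052]
```

Call:
{"fn": "servo_tool", "kwargs": {
  "motion": [
    [16, 1, 14, -0.005, 0, 0.005, -0.5],
    [16, 1, 14, -0.005, 0, 0.005, -0.5],
    [16, 1, 14, -0.005, 0, 0.005, -0.5],
    [16, 1, 14, -0.005, 0, 0.005, -0.5],
    [16, 0.5, 14, -0.005, 0, 0.005, -0.5],
    [16, 0.5, 14, -0.005, 0, 0.005, -0.5],
    [14, 0.5, 13, -0.005, 0, 0.005, -0.5],
    [10, 0, 9, -0.005, 0, 0.005, -0.5],
    [6, 0, 5, 0, 0, 0, -0.5],
    [0, 0, 0, 0, 0, 0, -0.5],
    [0, 0, 0, 0, 0, 0, -0.5]
  ],
  "grip_force": 60
}}

```text
t: 9.68
tcp_pos: [0.5485, 0.056, 0.2713]
tool_rot: [0.732, 0.586, 0.263, -0.225]
force: [-0.5, -0.2, -8.5]
finger_gap: 0.576
```

```bash
python3 -c "
from kin import *
log(); print(bar(),inl(bar())); rows(*tgt(-.06,.028),4)
snap('wrist','w9',k=1.5); snap('scene','s9')
a=load('s9')['frame'][140:290,200:350,::-1]; cv2.imwrite('pics/s9c.png',cv2.resize(a,None,fx=4,fy=4,interpolation=cv2.INTER_CUBIC))"
```

```text
t 9.68 q [-0.466  0.441  1.705  0.705  1.302 -0.548] tcp [0.5485 0.056  0.2713] gap 0.576 F [-0.45 -0.21 -8.5 ]
[[0.174, 0.977, 0.122], [0.741, -0.211, 0.638], [0.649, -0.02, -0.761]]
[0.54655617 0.04470794 0.29703122] [-120.4   19.6   51. ]
[7.6, 5.8, 14.0] [-0.01, -0.0019, 0.0039]
[7.7, 5.6, 14.0] [-0.01, -0.0019, 0.0039]
[7.7, 5.5, 14.0] [-0.01, -0.0019, 0.0039]
[7.8, 5.3, 14.1] [-0.01, -0.0019, 0.0039]
```

View pics/w9.png

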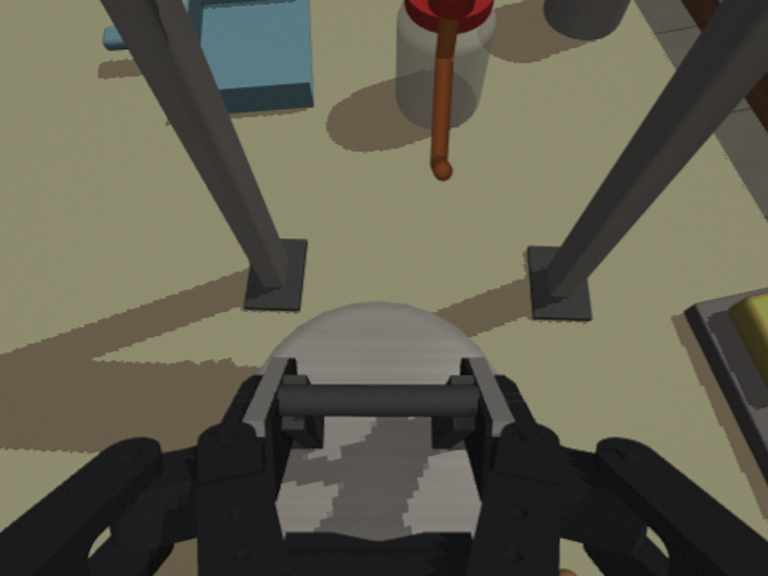

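View pics/s9c.png

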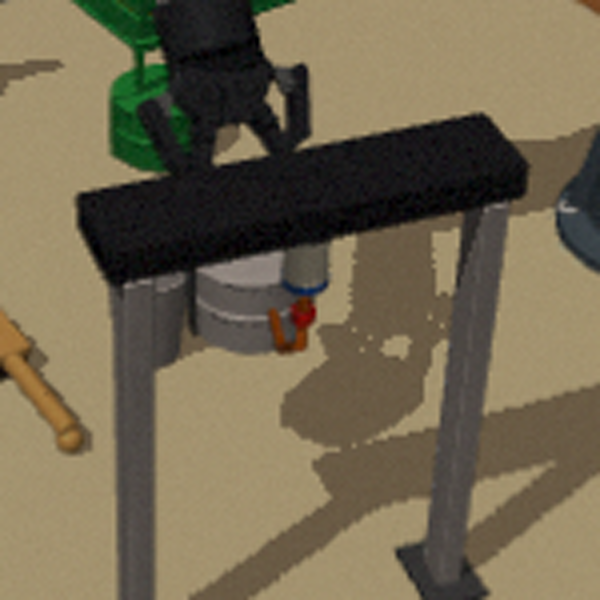

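```bash
cat >> fit.py <<'E'
w=load('w9')
W=[((245,309),(12,153,6)),((302,311),(12,103,6)),((307,240),(82,103,6)),((534,319),(12,-103,6)),((591,318),(12,-153,6)),((529,247),(82,-103,6)),((587,250),(82,-153,6)),((442,171),(-18,0,254))]
uw=np.array([a for a,b in W])/1.5
fw=lambda p:(proj(w,pts(p,[b for a,b in W]))-uw).ravel()
print('pred',fw(r.x).reshape(-1,2).round(1).tolist())
r2=least_squares(fw,r.x,loss='soft_l1'); print(r2.x.round(4)); print(fw(r2.x).reshape(-1,2).round(1).tolist())
g=lambda p:np.r_[f(p),fw(p)]
r3=least_squares(g,r.x,loss='soft_l1'); print(r3.x.round(4)); print(g(r3.x).reshape(-1,2)[-8:].round(1).tolist())
# bar in wrist view
e=np.array([(280,400),(478,401)])/1.5
o,v=ray(w,e); print('bar angle/centre rays'); import sys
M=R.from_quat(json.loads(open('log.jsonl').readlines()[-1])['tool_rot']);p0=np.array(json.loads(open('log.jsonl').readlines()[-1])['tcp_pos'])
for off in ([.008,0,-.027],[.008,-.001,-.027]):
    b=p0+M.apply(off); print(proj(w,[b+M.apply([0,-.025,0]),b,b+M.apply([0,.025,0])])*1.5)
E
python3 fit.py
```

```text
[0.5954 0.1565 1.3199]
[[-1.1, -1.2], [-1.6, -0.2], [-0.5, -1.4], [-0.1, -0.4], [-0.6, -0.6], [-0.2, 0.1], [-0.5, -0.3], [0.0, -0.2], [-0.9, 1.2], [0.7, -0.3], [-0.2, -2.4], [-0.2, -1.8], [-0.2, -1.2], [-2.2, -1.3], [0.8, -0.2], [-0.4, -1.3], [0.6, -0.4], [0.2, -2.0], [0.9, 0.1], [0.5, -0.7]]
pred [[-4.1, -1.6], [-4.7, -1.8], [-3.0, -1.1], [-2.4, -2.7], [-1.6, -0.9], [-3.2, -2.2], [-5.3, -3.4], [-3.9, -1.4]]
[0.5981 0.1536 1.311 ]
[[-1.6, -0.9], [-2.2, -0.9], [-0.2, -0.3], [0.4, -0.4], [1.4, 1.7], [-0.1, -0.2], [-2.1, -1.0], [1.2, 1.6]]
[0.5975 0.1545 1.3142]
[[-2.3, -1.2], [-2.9, -1.2], [-1.0, -0.6], [-0.4, -1.2], [0.6, 0.8], [-0.9, -0.9], [-3.0, -1.9], [-0.1, 0.5]]
bar angle/centre rays
[[277.33598569 399.26361222]
 [376.04220156 399.2582823 ]
 [474.7163763  399.26332606]]
[[273.38669169 399.26404133]
 [372.09474634 399.25829626]
 [470.76968878 399.26292526]]
```

```bash
sed -i 's/^seat=.*/seat=np.array([.5975,.1545,.246]);yl=1.3142/; s/OFF=.*/OFF=np.array([.008,.0007,-.027])/' kin.py; python3 -c "
from kin import *
print(inl(bar())); rows(*tgt(-.055,.03),6)"
```

```text
[-119.9   20.    51. ]
[5.9, 4.0, 9.5] [-0.007, -0.0013, 0.0032]
[5.9, 3.9, 9.5] [-0.007, -0.0013, 0.0032]
[5.9, 3.8, 9.6] [-0.007, -0.0013, 0.0032]
[5.9, 3.8, 9.6] [-0.007, -0.0013, 0.0032]
[6.0, 3.7, 9.6] [-0.007, -0.0013, 0.0032]
[6.0, 3.6, 9.6] [-0.007, -0.0013, 0.0032]
```

Call:
{"fn": "servo_tool", "kwargs": {
  "motion": [
    [6, 4, 9, -0.007, -0.001, 0.003, -0.5],
    [6, 4, 9, -0.007, -0.001, 0.003, -0.5],
    [6, 4, 9, -0.007, -0.001, 0.003, -0.5],
    [6, 4, 9, -0.007, -0.001, 0.003, -0.5],
    [6, 4, 9, -0.007, -0.001, 0.003, -0.5],
    [4, 3, 6, -0.007, -0.001, 0.003, -0.5],
    [0, 0, 0, 0, 0, 0, -0.5],
    [0, 0, 0, 0, 0, 0, -0.5]
  ],
  "grip_force": 60
}}

```text
t: 10.45
tcp_pos: [0.5893, 0.1093, 0.2509]
tool_rot: [0.746, 0.571, 0.272, -0.208]
force: [1.2, -1.1, -8.2]
finger_gap: 0.574
```

```bash
python3 -c "
from kin import *
log(); print(inl(bar())); rows(*tgt(-.055,.028),1)
snap('wrist','w10',k=1.5); snap('scene','s10')
a=load('s10')['frame'][140:290,200:350,::-1]; cv2.imwrite('pics/s10c.png',cv2.resize(a,None,fx=4,fy=4,interpolation=cv2.INTER_CUBIC))"
```

```text
t 10.45 q [-0.343  0.487  1.686  0.771  1.168 -0.468] tcp [0.5893 0.1093 0.2509] gap 0.574 F [ 1.24 -1.15 -8.2 ]
[[0.199, 0.965, 0.168], [0.739, -0.261, 0.621], [0.643, 0.001, -0.766]]
[-57.   -4.2  30.7]
[-0.3, -4.3, 3.4] [0.005, -0.0008, -0.0051]
```

View pics/w10.png

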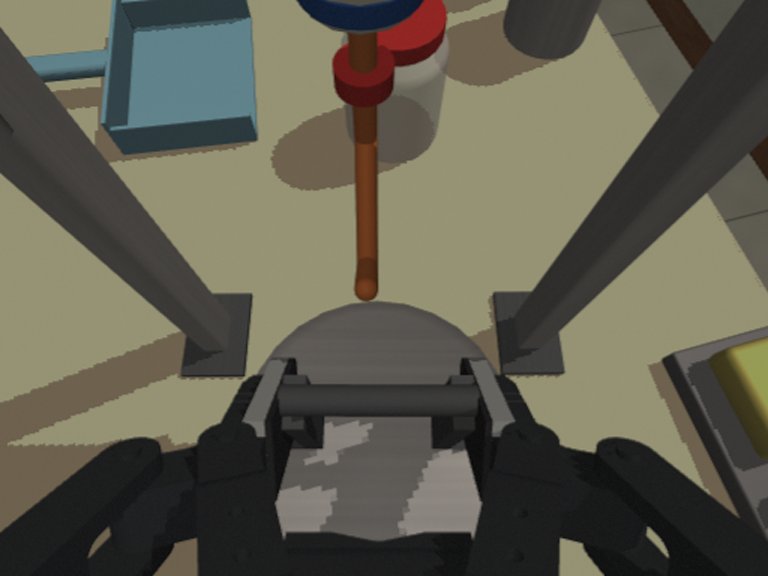

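View pics/s10c.png

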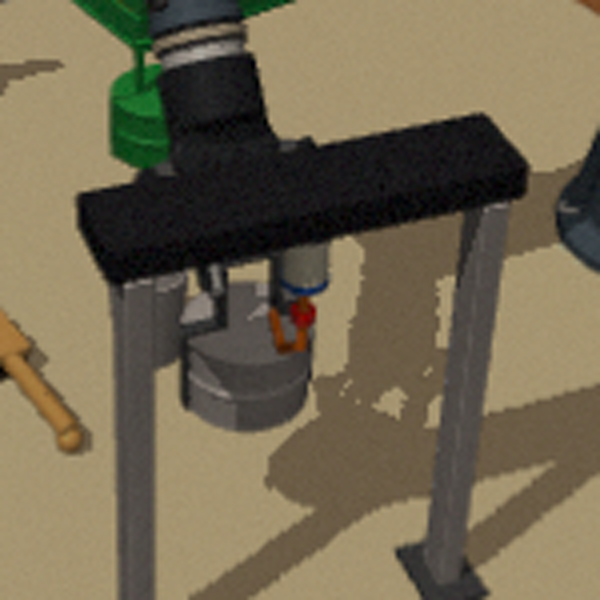

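```bash
python3 -c "
from kin import *
A=[];B=[]
for f,uv in (('w9',(442,171)),('w10',(366,290)),('s10',(268*1.5,217.6*1.5))):
    o,v=ray(load(f),np.array([uv])/1.5); v=v[0]/np.linalg.norm(v[0]); P=np.eye(3)-np.outer(v,v); A.append(P);B.append(P@o)
for idx in ((0,1),(1,2),(0,1,2)):
    x=np.linalg.solve(sum(A[i] for i in idx),sum(B[i] for i in idx)); print(idx,x.round(4),inl(x))
print(inl(bar())); rows(*tgt(-.045,.028),1)
"
```

```text
(0, 1) [0.5933 0.1376 0.2536] [-17.5  -0.2   7.6]
(1, 2) [0.5932 0.1374 0.254 ] [-17.6  -0.2   8. ]
(0, 1, 2) [0.5931 0.1374 0.254 ] [-17.6  -0.1   8. ]
[-57.5  -4.2  31. ]
[7.6, -4.4, 10.3] [0.0056, -0.0009, -0.0056]
```

Call:
{"fn": "servo_tool", "kwargs": {
  "motion": [
    [4, -2, 4, 0.003, 0, -0.003, -0.5],
    [5, -2, 5, 0.003, 0, -0.003, -0.5],
    [6, 0, 5, 0, 0, 0, -0.5],
    [6, 0, 5, 0, 0, 0, -0.5],
    [6, 0, 5, 0, 0, 0, -0.5],
    [5, 0, 4, 0, 0, 0, -0.5],
    [0, 0, 0, 0, 0, 0, -0.5],
    [0, 0, 0, 0, 0, 0, -0.5]
  ],
  "grip_force": 60
}}

```text
t: 11.22
tcp_pos: [0.5965, 0.155, 0.2508]
tool_rot: [0.744, 0.574, 0.271, -0.21]
force: [-0.7, -0.2, -8.7]
finger_gap: 0.573
```

```bash
python3 -c "
from kin import *
log(); print(inl(bar())); rows(*tgt(0,.026),1)
snap('wrist','w11',k=1.5); snap('scene','s11')
a=load('s11')['frame'][140:290,200:350,::-1]; cv2.imwrite('pics/s11c.png',cv2.resize(a,None,fx=4,fy=4,interpolation=cv2.INTER_CUBIC))"
```

```text
t 11.22 q [-0.258  0.492  1.676  0.793  1.128 -0.414] tcp [0.5965 0.155  0.2508] gap 0.573 F [-0.69 -0.23 -8.69]
[[0.194, 0.967, 0.163], [0.74, -0.253, 0.623], [0.644, -0.0, -0.765]]
[-11.1   0.4  30.6]
[5.4, 0.4, 10.7] [-0.0007, -0.0014, 0.0003]
```

View pics/w11.png

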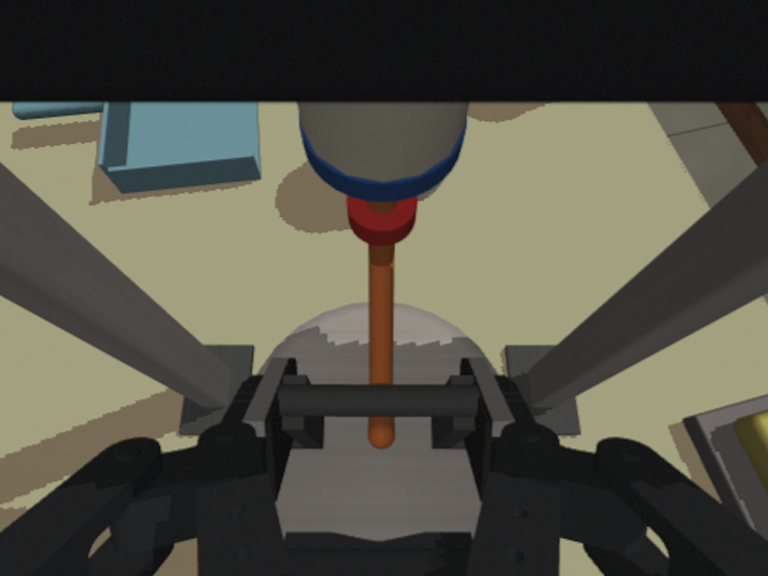

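View pics/s11c.png

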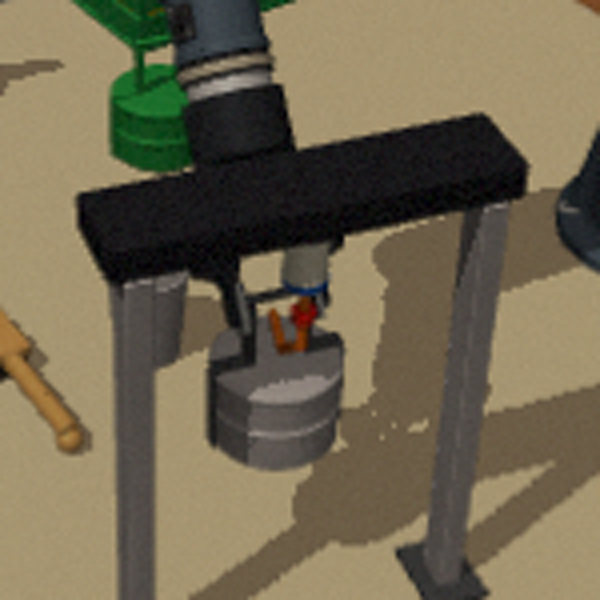

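Call:
{"fn": "servo_tool", "kwargs": {
  "motion": [
    [3, 0, 2, 0, 0, 0, -0.5],
    [3, 0, 3, 0, 0, 0, -0.5],
    [2, 0, 2, 0, 0, 0, -0.5],
    [-2, 0, 2.3, 0, 0, 0, -0.5],
    [-2, 0, 2.3, 0, 0, 0, -0.5],
    [-2, 0, 2.3, 0, 0, 0, -0.5],
    [-2, 0, 2.3, 0, 0, 0, -0.5],
    [0, 0, 0, 0, 0, 0, -0.5]
  ],
  "grip_force": 60
}}

```text
t: 11.98
tcp_pos: [0.5997, 0.1643, 0.2368]
tool_rot: [0.745, 0.573, 0.271, -0.209]
force: [0.4, 1.0, -8.0]
finger_gap: 0.575
```

```bash
python3 -c "
from kin import *
log(); print(inl(bar())); rows(*tgt(0,.01),1)
snap('wrist','w12',k=1.5)"
```

```text
t 11.98 q [-0.24   0.515  1.682  0.809  1.095 -0.423] tcp [0.5997 0.1643 0.2368] gap 0.575 F [ 0.42  1.05 -8.03]
[[0.196, 0.967, 0.164], [0.74, -0.256, 0.622], [0.643, -0.001, -0.766]]
[-1.2 -0.3 16.6]
[-3.3, -0.3, 5.8] [0.0008, -0.0006, -0.0018]
```

View pics/w12.png

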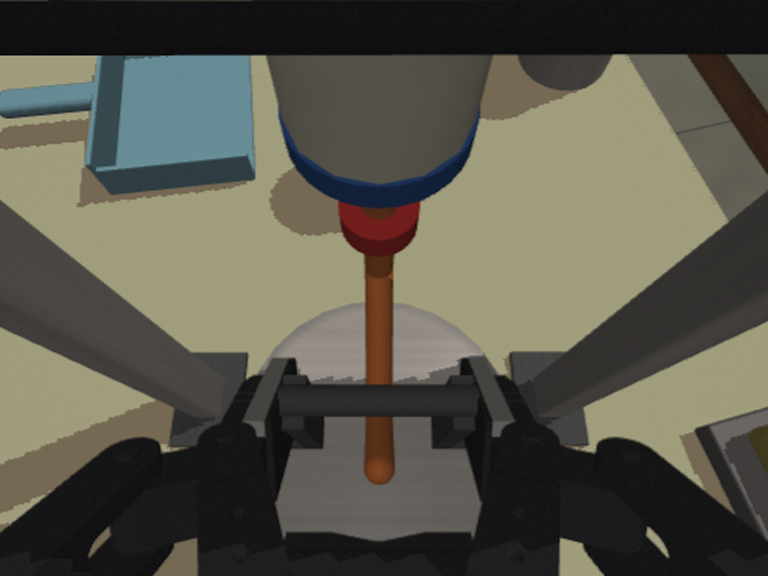

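Bar centred over the crook (bar (379,400), wire under it at x≈379, tip at (379,470) behind the bar). Lowering slowly.

Call:
{"fn": "servo_tool", "kwargs": {
  "motion": [
    [-2, 0, 2.3, 0, 0, 0, -0.5],
    [-2, 0, 2.3, 0, 0, 0, -0.5],
    [-1.8, 0, 2.3, 0, 0, 0, -0.5],
    [-1.8, 0, 2.3, 0, 0, 0, -0.5],
    [-1.8, 0, 2.3, 0, 0, 0, -0.5],
    [-1.8, 0, 2.3, 0, 0, 0, -0.5],
    [-1.8, 0, 2.3, 0, 0, 0, -0.5],
    [-1.8, 0, 2.3, 0, 0, 0, -0.5],
    [-1, 0, 1.2, 0, 0, 0, -0.5],
    [0, 0, 0, 0, 0, 0, -0.5]
  ]
}}

```text
t: 12.87
tcp_pos: [0.6013, 0.165, 0.2103]
tool_rot: [0.744, 0.572, 0.273, -0.209]
force: [-0.4, -0.0, -6.4]
finger_gap: 0.576
```

```bash
python3 -c "
from kin import *
log(); print(inl(bar())); print(manip.sense()['ft_torque']); rows(*tgt(0,-.02),1)"
```

```text
t 12.87 q [-0.239  0.556  1.702  0.838  1.052 -0.475] tcp [0.6013 0.165  0.2103] gap 0.576 F [-0.35 -0.04 -6.39]
[[0.196, 0.966, 0.167], [0.738, -0.257, 0.624], [0.646, 0.001, -0.764]]
[-0.2 -1.7 -9.9]
[-0.92859611  0.25121926  0.04893057]
[-6.5, -1.8, 7.8] [0.0035, -0.0037, -0.002]
```

Call:
{"fn": "servo_tool", "kwargs": {
  "motion": [
    [-2, 0, 2.3, 0, 0, 0, -0.5],
    [-2, 0, 2.3, 0, 0, 0, -0.5],
    [-2, 0, 2.3, 0, 0, 0, -0.5],
    [-2, 0, 2.3, 0, 0, 0, -0.5],
    [-2, 0, 2.3, 0, 0, 0, -0.5],
    [-2, 0, 2.3, 0, 0, 0, -0.5],
    [-2, 0, 2.3, 0, 0, 0, -0.5],
    [-2, 0, 2.3, 0, 0, 0, -0.5],
    [-2, 0, 2.3, 0, 0, 0, -0.5],
    [-2, 0, 2.3, 0, 0, 0, -0.5],
    [-1, 0, 1.2, 0, 0, 0, -0.5],
    [0, 0, 0, 0, 0, 0, -0.5]
  ]
}}

```text
t: 13.87
tcp_pos: [0.6028, 0.1663, 0.178]
tool_rot: [0.743, 0.572, 0.276, -0.21]
force: [-0.2, 0.7, -4.0]
finger_gap: 0.572
```

```bash
python3 -c "
from kin import *
log(); print(inl(bar())); print(manip.sense()['ft_torque']); rows(*tgt(0,-.05),1)
snap('wrist','w13',k=1.5)"
```

```text
t 13.87 q [-0.238  0.61   1.723  0.88   1.004 -0.546] tcp [0.6028 0.1663 0.178 ] gap 0.572 F [-0.22  0.69 -3.99]
[[0.193, 0.966, 0.17], [0.735, -0.258, 0.628], [0.65, 0.004, -0.76]]
[  1.3  -2.7 -42.2]
[-0.57367141  0.20484774  0.10760313]
[-6.3, -2.9, 5.0] [0.0056, -0.0098, -0.0004]
```

View pics/w13.png

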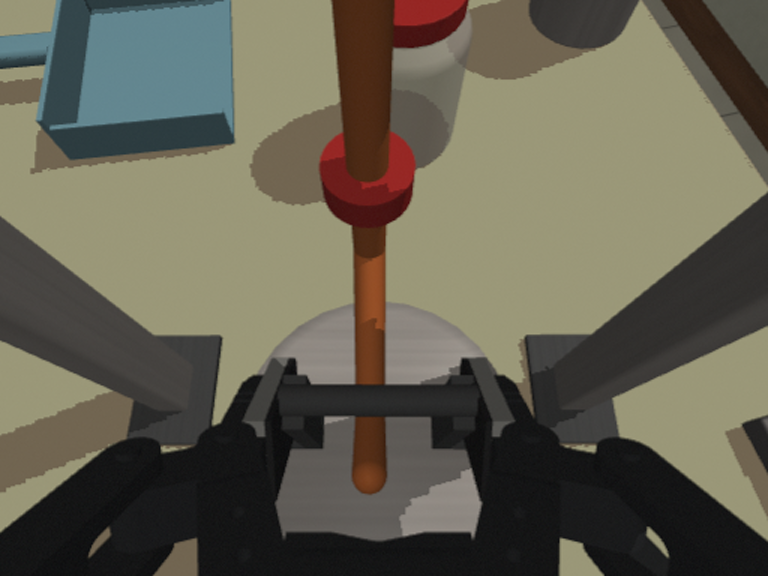

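Call:
{"fn": "servo_tool", "kwargs": {
  "motion": [
    [-2, -0.3, 2.2, 0, -0.001, 0, -0.5],
    [-2, -0.3, 2.2, 0, -0.001, 0, -0.5],
    [-2, -0.3, 2.2, 0, -0.001, 0, -0.5],
    [-2, -0.3, 2.2, 0, -0.001, 0, -0.5],
    [-2, -0.3, 2.2, 0, -0.001, 0, -0.5],
    [-2, -0.3, 2.2, 0, -0.001, 0, -0.5],
    [-2, -0.3, 2.2, 0, -0.001, 0, -0.5],
    [-2, -0.3, 2.2, 0, -0.001, 0, -0.5],
    [-2, -0.3, 2.2, 0, -0.001, 0, -0.5],
    [-1, 0, 1.2, 0, 0, 0, -0.5],
    [0, 0, 0, 0, 0, 0, -0.5],
    [0, 0, 0, 0, 0, 0, -0.5]
  ]
}}

```text
t: 14.92
tcp_pos: [0.603, 0.1662, 0.15]
tool_rot: [0.744, 0.572, 0.276, -0.206]
force: [-1.6, 1.1, -0.2]
finger_gap: 0.574
```

```bash
python3 -c "
from kin import *
log(); print(inl(bar())); print(manip.sense()['ft_torque'])"
```

```text
t 14.92 q [-0.236  0.653  1.741  0.911  0.956 -0.604] tcp [0.603  0.1662 0.15  ] gap 0.574 F [-1.56  1.12 -0.21]
[[0.192, 0.966, 0.175], [0.739, -0.26, 0.622], [0.646, 0.01, -0.763]]
[  1.4  -2.8 -70.3]
[-0.26957023  0.17508217  0.08847341]
```

```bash
python3 -c "
from kin import *
a=[];b=[]
for i in range(10):
    manip.snapshot('top'); s=manip.sense(); a.append(s['force']);b.append(inl(bar(s)))
print(np.array(a).round(1).tolist()); print(np.mean(a,0),np.std(a,0)); print(np.mean(b,0),b[-1], s['t'])"
```

```text
[[-0.5, 0.8, -1.8], [0.3, 0.2, -0.2], [-0.0, 1.3, -0.4], [0.3, 1.0, -0.9], [-0.1, 1.0, -0.9], [-0.9, 1.1, -0.3], [0.5, 1.6, -0.7], [0.2, 1.1, -1.1], [-0.6, 0.3, -1.4], [-0.3, 0.6, -0.1]]
[-0.10817479  0.89817058 -0.7717168 ] [0.4148409  0.3966617  0.52257326]
[  1.39  -2.76 -70.12] [  1.4  -2.8 -70.2] 15.4167
```

Call:
{"fn": "servo_tool", "kwargs": {
  "motion": [
    [-1.3, 0, 1.6, 0, 0, 0, -0.5],
    [-1.3, 0, 1.7, 0, 0, 0, -0.5],
    [-1.2, 0, 1.9, 0, 0, 0, -0.5],
    [0, 0, 0, 0, 0, 0, -0.5],
    [0, 0, 0, 0, 0, 0, -0.5],
    [0, 0, 0, 0, 0, 0, -0.5]
  ]
}}

```text
t: 15.92
tcp_pos: [0.6031, 0.1662, 0.1428]
tool_rot: [0.744, 0.572, 0.276, -0.205]
force: [0.5, -0.2, -0.6]
finger_gap: 0.571
```

```bash
cat > avg.py <<'E'
from kin import *
import sys
a=[];b=[];c=[]
for i in range(int(sys.argv[1])):
    manip.snapshot('top'); s=manip.sense(); a.append(s['force']);b.append(inl(bar(s)));c.append(s['ft_torque'])
print(np.mean(a,0),np.std(a,0),np.mean(c,0)); print(np.mean(b,0),b[-1], s['t'],s['finger_gap'])
E
python3 avg.py 10; python3 -c "
from kin import *
snap('wrist','w14',k=1.5); snap('scene','s14')
a=load('s14')['frame'][140:290,200:350,::-1]; cv2.imwrite('pics/s14c.png',cv2.resize(a,None,fx=4,fy=4,interpolation=cv2.INTER_CUBIC))"
```

```text
[-0.51487815  0.03724095 -0.09911423] [0.54689419 0.39986854 0.36933009] [-0.29022802  0.17593961  0.08209308]
[  1.4   -2.75 -77.23] [  1.4  -2.7 -77.2] 16.4167 0.5735592480145508
```

View pics/w14.png

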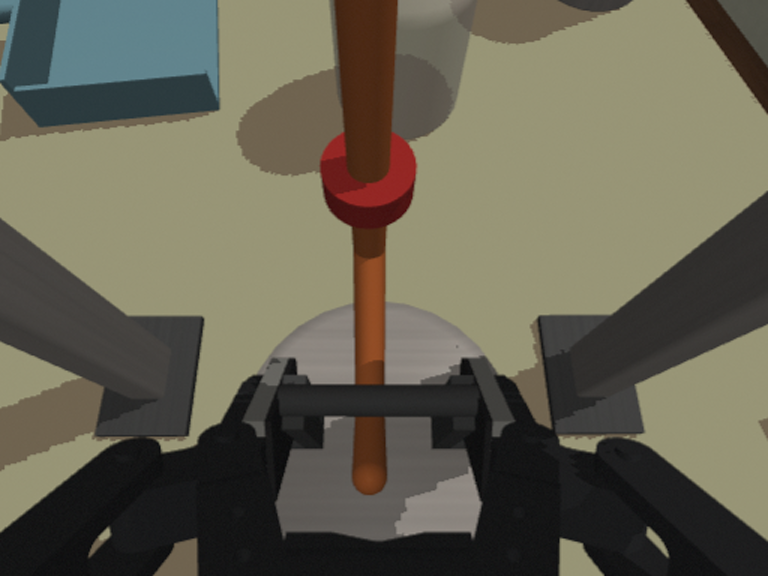

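View pics/s14c.png

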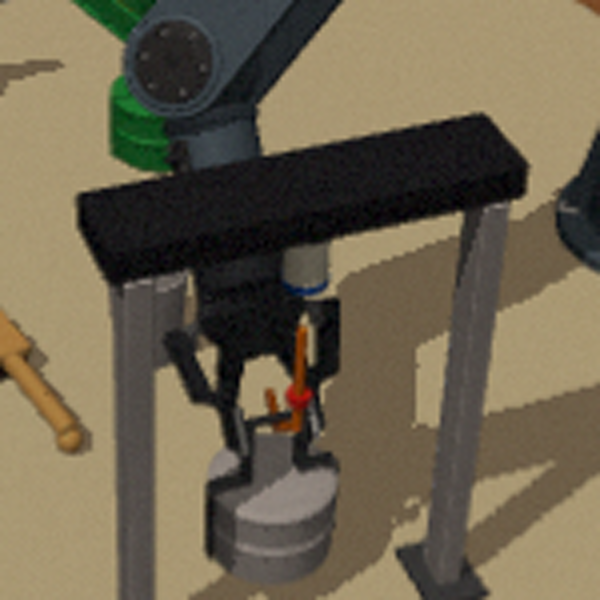

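```bash
python3 -c "
import json,numpy as np
for l in open('log.jsonl'):
    l=json.loads(l); print(round(l['t'],2),np.round(l['force'],1),np.round(l['ft_torque'],2),round(l['finger_gap'],3))"
```

```text
0.95 [ 0.2  1.6 -0.3] [-0.    0.02 -0.01] 0.998
1.95 [ 1.   0.2 -0.5] [ 0.02 -0.01  0.01] 0.997
3.0 [0.3 0.2 0. ] [-0.03 -0.04  0.04] 0.999
3.15 [0.3 0.5 0.5] [-0.05  0.01  0.03] 0.998
4.07 [-1.4  0.9 -5.2] [-0.33  0.08  0.03] 0.997
4.22 [ 0.1 -0.5  1.1] [-0.29  0.01 -0.03] 0.994
4.63 [-0.3  0.5  0.7] [-0.23  0.    0.02] 1.0
5.18 [-0.2  0.3  0.6] [-0.32  0.01 -0.03] 0.851
5.82 [-0.3  1.4 -0.2] [-0.34  0.04 -0.  ] 0.801
6.62 [-0.5  0.2 -0.5] [-0.28 -0.05  0.04] 0.573
7.67 [ 0.   0.1 -8.5] [-1.11  0.01 -0.03] 0.573
7.77 [-0.8 -0.8 -8.1] [-1.15  0.11  0.04] 0.574
8.77 [ 0.1 -0.4 -8.3] [-1.11  0.12 -0.01] 0.573
9.68 [-0.5 -0.2 -8.5] [-1.2  0.2 -0. ] 0.576
10.45 [ 1.2 -1.1 -8.2] [-1.1   0.28  0.01] 0.574
11.22 [-0.7 -0.2 -8.7] [-1.08  0.25 -0.01] 0.573
11.98 [ 0.4  1.  -8. ] [-1.08  0.25  0.  ] 0.575
12.87 [-0.4 -0.  -6.4] [-0.93  0.25  0.05] 0.576
13.87 [-0.2  0.7 -4. ] [-0.57  0.2   0.11] 0.572
14.92 [-1.6  1.1 -0.2] [-0.27  0.18  0.09] 0.574
```

Call:
{"fn": "servo_tool", "kwargs": {
  "motion": [
    [0, 0, 0, 0, 0, 0, 0.15],
    [0, 0, 0, 0, 0, 0, 0.2],
    [0, 0, 0, 0, 0, 0, 0.25],
    [0, 0, 0, 0, 0, 0, 0.3],
    [0, 0, 0, 0, 0, 0, 0.4],
    [0, 0, 0, 0, 0, 0, 0.5],
    [0, 0, 0, 0, 0, 0, 0.6],
    [0, 0, 0, 0, 0, 0, 0.6],
    [0, 0, 0, 0, 0, 0, 0.6],
    [0, 0, 0, 0, 0, 0, 0.6]
  ],
  "grip_force": 20
}}

```text
t: 17.35
tcp_pos: [0.6048, 0.1655, 0.1435]
tool_rot: [0.745, 0.572, 0.277, -0.204]
force: [0.3, -1.1, -0.1]
finger_gap: 0.8
```

```bash
python3 -c "
from kin import *
log(); print(inl(bar()))
snap('wrist','w15',k=1.5); snap('scene','s15')
a=load('s15')['frame'][140:290,200:350,::-1]; cv2.imwrite('pics/s15c.png',cv2.resize(a,None,fx=4,fy=4,interpolation=cv2.INTER_CUBIC))"
```

```text
t 17.35 q [-0.236  0.664  1.742  0.92   0.945 -0.618] tcp [0.6048 0.1655 0.1435] gap 0.800 F [ 0.34 -1.07 -0.12]
[[0.192, 0.965, 0.179], [0.739, -0.262, 0.62], [0.645, 0.013, -0.764]]
[  1.2  -4.5 -76.7]
```

View pics/w15.png

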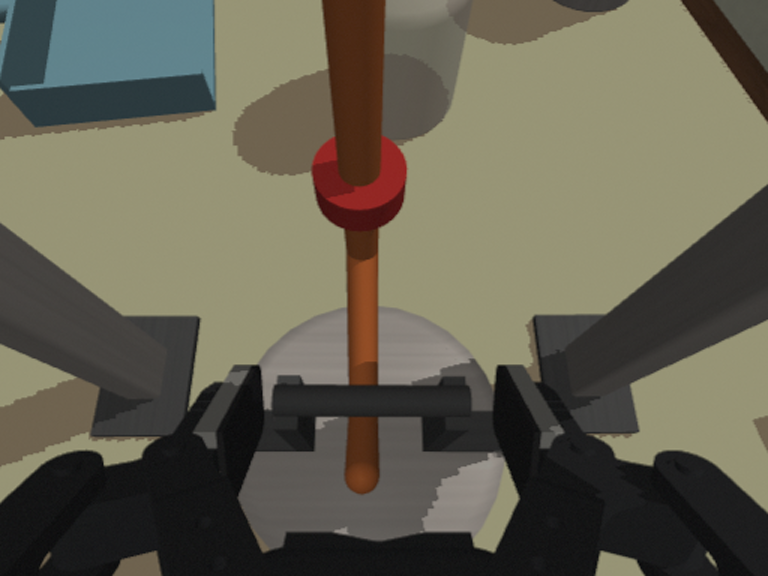

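View pics/s15c.png

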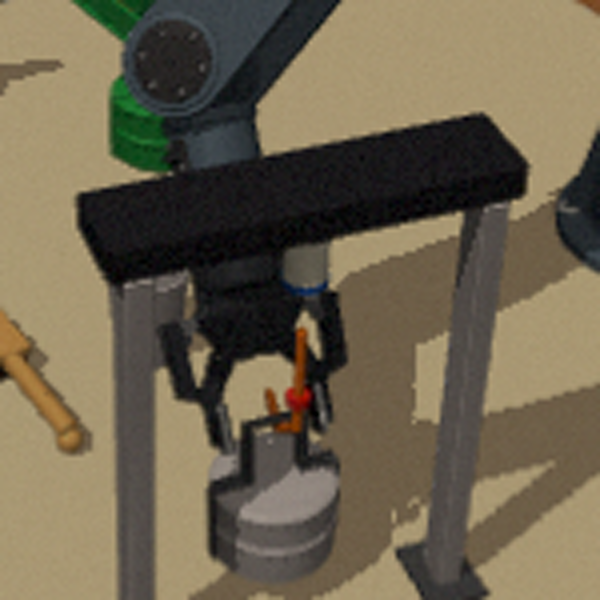

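Call:
{"fn": "servo_tool", "kwargs": {
  "motion": [
    [0, -1.5, 0, 0, 0, 0, 0.7],
    [0, -1, 0, 0, 0, 0, 0.8],
    [0, 0, 0, 0, 0, 0, 0.8],
    [0, 0, -4, 0, 0, 0, 0.8],
    [0, 0, -8, 0, 0, 0, 0.8],
    [0, 0, -8, 0, 0, 0, 0.8],
    [0, 0, -8, 0, 0, 0, 0.8],
    [0, 0, -8, 0, 0, 0, 0.8],
    [0, 0, -8, 0, 0, 0, 0.8],
    [0, 0, -8, 0, 0, 0, 0.8]
  ]
}}

```text
t: 18.28
tcp_pos: [0.5913, 0.1313, 0.1865]
tool_rot: [0.745, 0.572, 0.276, -0.204]
force: [0.6, -0.4, 0.8]
finger_gap: 0.899
```

```bash
python3 -c "
from kin import *
log(); print(inl(bar()))
snap('wrist','w16',k=1.5)"
```

```text
t 18.28 q [-0.304  0.583  1.746  0.85   1.032 -0.581] tcp [0.5913 0.1313 0.1865] gap 0.899 F [ 0.6  -0.39  0.75]
[[0.192, 0.965, 0.177], [0.74, -0.261, 0.62], [0.645, 0.012, -0.764]]
[-35.3  -0.2 -33.7]
```

View pics/w16.png

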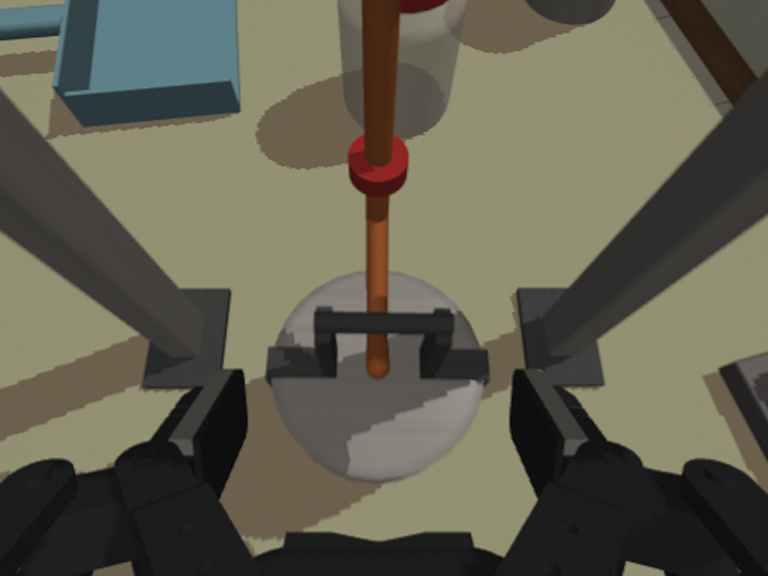

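Clear; the bar (315–454, 322) lies across the wire (x≈378) with the tip at (377,368). Retract further and let it settle.

Call:
{"fn": "servo_tool", "kwargs": {
  "motion": [
    [0, 0, -10, 0, 0, 0, 0.8],
    [0, 0, -12, 0, 0, 0, 0.8],
    [0, 0, -12, 0, 0, 0, 0.8],
    [0, 0, -12, 0, 0, 0, 0.8],
    [0, 0, -12, 0, 0, 0, 0.8],
    [0, 0, -12, 0, 0, 0, 0.8],
    [0, 0, -8, 0, 0, 0, 0.8],
    [0, 0, 0, 0, 0, 0, 0.8],
    [0, 0, 0, 0, 0, 0, 0.8],
    [0, 0, 0, 0, 0, 0, 0.8],
    [0, 0, 0, 0, 0, 0, 0.8],
    [0, 0, 0, 0, 0, 0, 0.8]
  ]
}}

```text
t: 19.33
tcp_pos: [0.5763, 0.0751, 0.2554]
tool_rot: [0.745, 0.572, 0.277, -0.201]
force: [-0.2, -0.2, -0.1]
finger_gap: 0.902
```

Call:
{"fn": "servo_tool", "kwargs": {
  "motion": [
    [0, 0, 0, 0, 0, 0, 0.8],
    [0, 0, 0, 0, 0, 0, 0.8],
    [0, 0, 0, 0, 0, 0, 0.8],
    [0, 0, 0, 0, 0, 0, 0.8],
    [0, 0, 0, 0, 0, 0, 0.8],
    [0, 0, 0, 0, 0, 0, 0.8],
    [0, 0, 0, 0, 0, 0, 0.8],
    [0, 0, 0, 0, 0, 0, 0.8],
    [0, 0, 0, 0, 0, 0, 0.8],
    [0, 0, 0, 0, 0, 0, 0.8],
    [0, 0, 0, 0, 0, 0, 0.8],
    [0, 0, 0, 0, 0, 0, 0.8]
  ]
}}

```text
t: 20.33
tcp_pos: [0.5754, 0.0768, 0.2536]
tool_rot: [0.745, 0.572, 0.276, -0.203]
force: [-1.1, 1.0, 0.5]
finger_gap: 0.9
```

```bash
python3 -c "
from kin import *
log(); print(inl(bar()))
snap('wrist','w17',k=1.5); snap('scene','s17')
a=load('s17')['frame'][140:290,200:350,::-1]; cv2.imwrite('pics/s17c.png',cv2.resize(a,None,fx=4,fy=4,interpolation=cv2.INTER_CUBIC))
# stillness
import time
P=[]
f0=None
for i in range(12):
    f=manip.snapshot('scene')['frame'].astype(float)[200:300,240:310].mean(2)
    if f0 is not None: P.append([round(x,2) for x in cv2.phaseCorrelate(f0,f)[0]])
    else: f0=f
print(P, manip.sense()['t'])
"
```

```text
t 20.33 q [-0.412  0.47   1.712  0.758  1.192 -0.527] tcp [0.5754 0.0768 0.2536] gap 0.900 F [-1.15  1.03  0.45]
[[0.192, 0.965, 0.179], [0.74, -0.262, 0.619], [0.644, 0.013, -0.765]]
[-92.1   1.4  33.5]
[[-0.01, -0.03], [-0.01, -0.0], [0.04, -0.04], [0.05, -0.03], [0.01, -0.03], [-0.0, -0.01], [-0.03, 0.01], [0.01, -0.04], [0.0, -0.04], [0.03, -0.03], [0.01, -0.05]] 21.0333
```

View pics/w17.png

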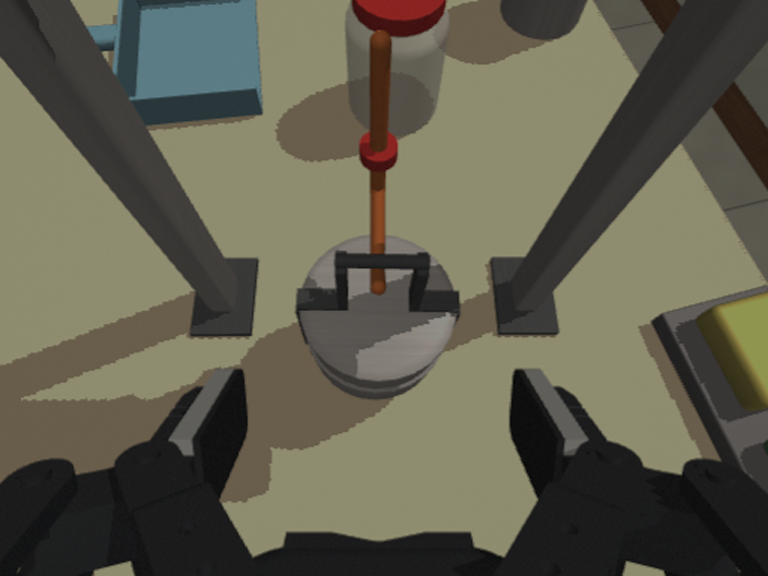

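View pics/s17c.png

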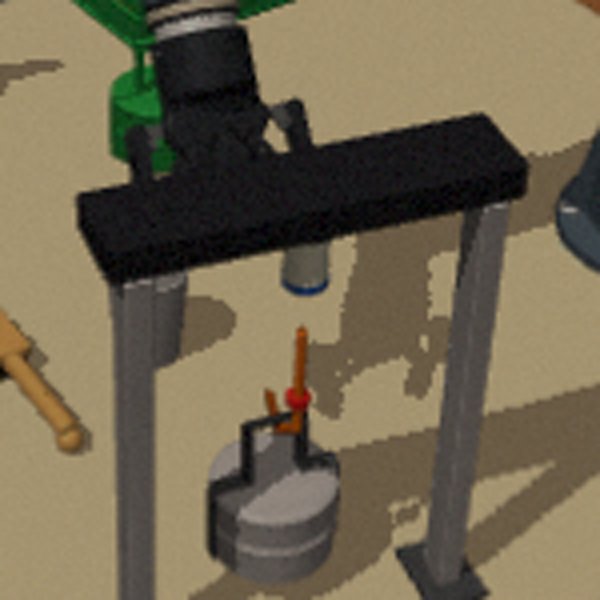

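```bash
python3 -c "
from station import manip
print(manip.sign_off())"
```

```text
the job is handed in; nothing more can be done
None
```

The tiffin is hanging on the sprung hook and the job is handed in, at about 21 s of the 67 s allowed. The hand-in reports no verdict.

**What I did:** I gripped the handle across its uprights with the gripper leaning 40°. I carried the tiffin upright, passed the bar over the hook's tip and lowered it at roughly 35 mm/s. When the hook had dipped about 77 mm, the average force left on the gripper was -0.1 N (single readings vary by about 0.4 N), so I opened the fingers and backed away along the lean. The force while carrying points to a mass of about 0.85 kg.

**Last checks:**
- **Release:** the pictures just before and after letting go showed no visible movement of the hook or tiffin.
- **Stillness:** twelve scene pictures over about 0.6 s showed under 0.1 pixel of movement.
- **Seat:** the bar lies across the wire in the crook, about 2 to 3 mm off centre along its length.
- **Clearance:** the gripper is roughly 100 mm from the bar, and the estimated height of the tiffin above the shelf is about 37 mm.
- **Other things:** I saw no sign of any having moved, but I did not measure their final positions.

No check failed. Two figures are indirect: the bar's place comes from the arm's pose and the camera, and the dip was worked out from the arm's height. The hook's joint value and speed can't be read directly.

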